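# Mount a rack bracket and put the parts tray back on it

## Robot

A 6-joint arm with a two-finger parallel gripper is mounted at the origin on the work surface. World frame = base frame: x ahead of the robot, y to its left, z up, the work surface at z = 0. Lengths are in m, angles in degrees, forces in N, time in s.
With the tool pointing down it reaches from about 0.375 to 0.9 m from the base axis. Payload 3.1 kg.
Tool frame: the origin (TCP) lies on the centre line of the jaws, within the pads' length; the fingertips stand 8 mm ahead of it and the grasp point (between the pads) lies 11 mm behind it; y points along the fingers, x is the direction in which the jaws open and shut, and the axes are right-handed (so a half turn about y gives the same grasp; the last joint's range is limited). The gripper opens to 87 mm and grips with 3 to 60 N. Pads are 19 mm wide; open, the fingers measure 117 mm over their backs; the gripper's body (75 mm by 190 mm) begins 51 mm behind the grasp point.
Start: joints at [57.267, 30.224, 82.088, -0, 67.689, -10.227], TCP at [0.239, 0.577, 0.199] pointing down, gripper open.
Joint ranges: [-176.69, 176.69], [-43.24, 126.21], [12.49, 139.97], [-82, 262], [0, 151.66], [-163.58, 163.58]. Speed limits (degrees/s): [159.86, 159.86, 180, 180, 180, 180].

## Interface

Orientations are given as a 3x3 rotation matrix whose columns are the frame's x, y, z axes.
In Python, from rig import read_state, imaging, job, spotter gives the robot as it stands.
- The arm moves only by the tool apply_moves, never from a script. Its argument "steps" is a list of rows, each an object of numbers: "x", "y", "z": the shift along the world's x, y, z in mm; "spin": the turn about the world's z in rad. In form: [{"x": .., "y": .., "z": .., "spin": ..}, ...]. A call has 1 to 12 rows; each row shifts and turns the pose as measured when the row begins; what a row does not reach is not made up. A row lasts 1/10 s, in which the tool goes at most 50 mm and 8.59 degrees, less where a joint would pass 70% of its speed; a pose out of reach is approached as far as the arm can. A call is refused whole if a number of a shift passes 50 or a number of a turn 0.15, either way. A call with a gripper value outside its range is refused whole. "grip" is the finger opening in mm, from 0 to 87, set as the call begins (left out, the last holds). The fingers move at their own pace and stop on an object; the grip force is fixed at half the most. Time passes only in rows, so rows that do not move let the fingers close. It gives the time, the measured TCP pose, the force and the opening at its end, in the units of the state.
- read_state(): the state, without advancing time (a new reading comes with each control period).
- imaging.capture(name): name is "side" or "top"; returns the picture (480x640x3 uint8, red, green, blue); there is no depth.
- imaging.camera_params(name): a dict with "fov_y" (degrees; the focal length in pixels is half the picture's height over the tangent of half this angle, whatever the lens; pixels are square), "cx", "cy" (the principal point, pixels), "R" (3x3) and "t" (3): a world point X has camera coordinates R X + t. Camera axes: x right, y down, z forward; pixel columns grow to the right and rows downward; lengths in m; the calibration is good to about 2 mm. A picture is of the moment at which its call begins. camera_params takes no time and is no camera call.
- job.hand_in(): hands the job in, once; it reports no verdict.
Trained networks look in the newest picture that a camera, given by its name, has taken for a name from the list of things; names that differ only in an ending like _2 or _b are one class to them, and where a whole thing is asked for, a point or a joint stands for the part that bears it (a point fixed in the world has none). Each returns a list of dicts, best first, with "score" (0 to 1); they miss things now and then, are a little off and sometimes report something else, mostly with a low value. They report only what shows in the picture. A call takes as long as a camera call. They do not tell look-alikes from the thing itself.
- spotter.cut_out(name, camera): "mask" (480x640 bool, what is visible of it) and "rect" ([left, top, width, height] in pixels, round what is visible of it).
The state is a dict: "time_s": time; "joint_positions": joint angles; "qvel": joint speeds; "tau": joint torques, N m; "position": TCP position; "tcp_rot": TCP orientation; "force": force on the tool from outside, world axes, zero at the start; "moment": the same for the moment, N m; "opening": opening from 0.0 (shut) to 1.0 (fully open).
Only numpy, scipy, OpenCV 4.12 (cv2) and the standard library are available. Lean on these libraries where they do the work, as an engineer would, in place of code of your own. Each camera call takes 0.05 s, during which the arm holds its last target.

## Task

Hook the loose steel bracket into the bare slotted upright, level with the bracket that is already mounted beside it, and push it down until both hooks are fully home and its spring catch has snapped out. Then set the blue parts tray gently across the two brackets, without dropping it, so that it lies flat and square, about centred on the pair, between their end plates and upturned tips. Leave the other things on the bench where they are.

Things in the scene. Friction and masses are not known exactly. Their poses are not given: they have to be found in the camera images.
- bracket_mid (a point): Loose steel bracket, about 0.45 kg: a straight arm 140 long (x), 30 wide (y), 36 mm high, standing on its underside. This point: middle of the arm, half-way up (18 mm above its underside), where to grip it across y. +x points to the hook end, z up. At x = 65 to 70 mm an end plate 38 wide, 84 mm high from the arm's underside; at x = -70 mm the tip, turned up 10 mm above the arm.
- bracket: The same bracket; origin on the underside below bracket_mid. Two hooks stick 12 mm out of the end plate's rear face (x = 70 mm). Each has a neck 7 wide, 11 mm high, undersides 12 and 62 mm above the arm's underside, and a lip 6 mm wide that hangs 9 mm below the neck, behind a gap of 5 mm (7 mm at the lip's end) that takes the upright's 4 mm face.
- bracket_heel (a point): Rear face of the loose bracket's end plate, mid-width, at the underside of the lower hook's neck: 70 mm in +x of bracket_mid and 6 mm lower, same axes. When home it coincides with slot_seat and the axes agree. To enter the slots hold it 12 mm higher (within 3 mm), press the end plate against the upright, then push down 12 mm.
- catch (a joint): Spring catch of the loose bracket: a tongue 7 wide, 6 mm high, standing 7 mm out of the rear face just above the lower hook's neck. 0 = out (free, or snapped into the top of the lower slot), 0.007 = pushed flush by the upright's face while the bracket is too high. Spring 2 N out, 5 N flush: press the bracket to the upright and push it down; let go too high, it is pushed off and falls.
- slot_seat (a point): Front face of the bare upright, mid-width, at the bottom edge of the slot for the lower hook, 147 mm above the bench (upper hook: next slot, 50 mm higher). +x points into the upright, y along the face, z up. Fixed steel channel 44 mm wide, 290 mm high, face 4 mm thick; five slots 12 wide, 26 mm high, bottom edges at 47, 97, 147, 197, 247 mm.
- used_arm_mid (a point): Fixed bracket already mounted on the other upright, same shape as the loose one, 150 mm to the left or right of the bare upright: middle of its arm, half-way up, 70 mm in front of the face; axes as slot_seat. Its arm is 135 to 171 mm above the bench, its tip up to 181 mm.
- tray_place (a point): Midway between the two uprights, 70 mm in front of their faces, at the height of the tops of the mounted arms (171 mm above the bench): the centre of the tray's underside belongs here, its long side along y. Axes as slot_seat. The arms have 131 mm clear length between end plates and tips.
- tray_mid (a point): Open blue plastic parts tray, 100 (x) by 200 (y) by 44 mm high, 4 mm walls, about 0.4 kg, a few lamp parts fixed inside near its ends: its centre, 22 mm above its underside. x along the short side, y along the long side, z up; either way round will do.
- tray_grip (a point): Centre of the tray's grip: a plain bar across the middle of the tray, 84 long along the tray's x, 12 mm thick along y, from 44 to 78 mm above the tray's underside; this point is 61 mm above the underside. Axes as tray_mid. Grip it across y.
- tray: The same tray; origin at the centre of its underside.
- upright_used: The upright that carries the mounted bracket, fixed; origin at the foot of its front face, x into the upright.
- screwdriver: A screwdriver 180 mm long lying on the bench. To be left alone.
- tape_roll: A cardboard roll core, ring 90 mm across, 25 mm high, on the bench. To be left alone.
- lens_unit: A round headlamp lens unit, 80 mm across, 57 mm high, on the bench. To be left alone.
- wrench: A wrench 160 mm long lying on the bench. To be left alone.
Mind the look-alikes: they are no part of the job. Of the things that look like the tray, the larger one is meant. There is more than one size of the bracket; the job needs the larger.

How it is judged (in metres and radians):
On the way:
1. the loose bracket is hooked in the bare upright, level with the other, pushed home and its catch is out (x of bracket_heel in the frame of slot_seat between -0.003 and 0.003 m and y of bracket_heel in the frame of slot_seat between -0.004 and 0.004 m and z of bracket_heel in the frame of slot_seat between -0.003 and 0.003 m and angle between the x axis of bracket_heel and the x axis of slot_seat, either way round below 0.1 rad and angle between the z axis of bracket_heel and the z axis of slot_seat, either way round below 0.1 rad and value of joint catch below 0.003 m), for 0.2 s.
At the end, for the whole second after the job is handed in: Bracket home: heel within 3 mm of the slot seat in depth and height, 4 mm sideways, 0.1 rad, catch out (under 3 mm). Tray released, at rest on both brackets: within 22 mm in depth, 25 mm sideways, 8 mm in height of its place, tilt under 0.07 rad, square within 0.17 rad (all of step 1 and x of tray_mid in the frame of tray_place between -0.022 and 0.022 m and y of tray_mid in the frame of tray_place between -0.025 and 0.025 m and z of tray_mid in the frame of tray_place between 0.014 and 0.03 m and angle between tray_mid's own z axis and vertical below 0.07 rad and angle between the y axis of tray_mid and the y axis of tray_place, either way round below 0.17 rad and contact force between tray and bracket above 0.2 N and contact force between tray and upright_used above 0.2 N and contact force between tray and the fingers below 0.1 N and linear speed of each of tray, bracket below 0.02 m/s); the robot touches nothing.
It fails at once if the screwdriver is pushed more than 30 mm away (distance of screwdriver from where it was at the start of the episode above 0.03 m).
It fails at once if the tape roll is pushed more than 30 mm away (distance of tape_roll from where it was at the start of the episode above 0.03 m).
It fails at once if the lens unit is pushed more than 30 mm away (distance of lens_unit from where it was at the start of the episode above 0.03 m).
It fails at once if the wrench is pushed more than 30 mm away (distance of wrench from where it was at the start of the episode above 0.03 m).
It fails at once if the tray is dropped (falls out of the fingers faster than 0.45 m/s) (contact force between tray and the fingers below 0.1 N and linear speed of tray above 0.45 m/s).
It also fails if it takes over 72 s, if anything falls off the work surface, if the arm or the gripper's body presses on something with over 40 N, if the wrist force passes 120 N, or if a joint passes its speed limit or range.

## Working session

There is one attempt and no reset: what is moved stays moved. The work goes in short steps, Python scripts to look and compute and a tool call to move; the robot and the scene stay as the last step left them, time stands still between calls to the robot, and variables do not carry over. Pictures are saved under pics/ and viewed, and the job is handed in when it is done.

Besides the shell and the picture viewer there is one more tool, called after "Emit:" by a JSON object that holds its "api" and its "payload". apply_moves: Moves the arm, as the interface text tells. Its arguments: {"type":"object","properties":{"steps":{"type":"array"},"grip":{"type":"number"}},"required":["steps"]}

```bash
ls; mkdir -p pics; python3 - <<'E'
from rig import read_state, imaging, job, spotter
import cv2,numpy as np
print(read_state())
for n in("side","top"):
    print(n,imaging.camera_params(n))
    cv2.imwrite(f"pics/{n}0.png",imaging.capture(n)[:,:,::-1])
E
```

```text
pics
{'time_s': 0.0, 'joint_positions': array([ 5.72668671e+01,  3.02784492e+01,  8.21571300e+01,  5.64857850e-05,
        6.76890848e+01, -1.02294643e+01]), 'qvel': array([-0.02285776,  0.08962333, -0.02402491, -0.06293641,  0.04155678,
       -0.04075577]), 'tau': array([-7.49744977e-04, -4.40043426e+01, -1.76589775e+01,  6.31429651e-02,
        5.82912366e-02, -1.75760720e-04]), 'position': array([0.2387746 , 0.57673679, 0.19807311]), 'tcp_rot': array([[ 3.82741673e-01, -1.17727812e-03, -9.23854656e-01],
       [ 9.23852925e-01, -1.82978190e-03,  3.82743288e-01],
       [-2.14104782e-03, -9.99997633e-01,  3.87298051e-04]]), 'force': array([-0.52987327,  0.22769962,  0.54670381]), 'moment': array([ 0.04207675,  0.074982  , -0.01641479]), 'opening': 1.0044802404361728}
side {'fov_y': 47.20690663955684, 'cx': 329.5935132766651, 'cy': 240.48269244753408, 'R': array([[-0.9979898 , -0.06137672, -0.0157877 ],
       [-0.03299212,  0.71586024, -0.69746372],
       [ 0.05410982, -0.69554081, -0.71644616]]), 't': array([0.51797074, 0.12986823, 1.24606067])}
top {'fov_y': 57.41944344968045, 'cx': 313.75945026979764, 'cy': 238.2795479116738, 'R': array([[ 0.02448275, -0.99966018, -0.0089512 ],
       [-0.99088183, -0.02307915, -0.13274241],
       [ 0.13249072,  0.01211948, -0.99111015]]), 't': array([-0.04199486,  0.53340699,  1.11117373])}
```

View pics/side0.png

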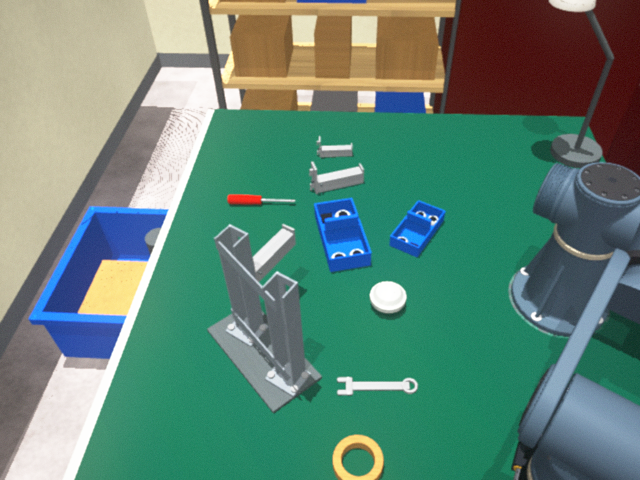

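View pics/top0.png

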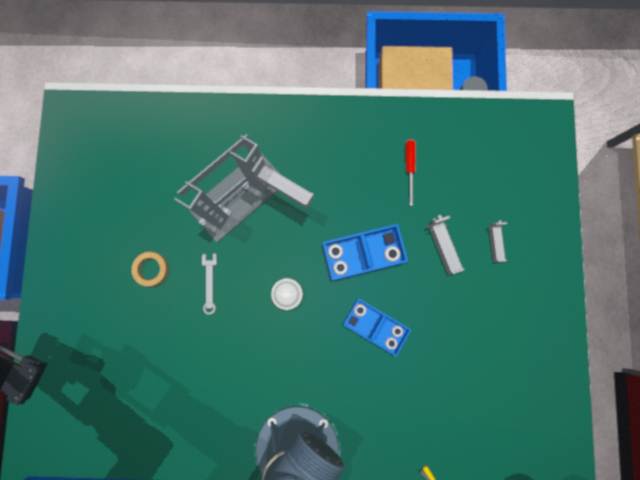

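The side view shows the uprights at (255,310), the large bracket at (335,178) and the large tray at (343,235). In the top view they are at (225,190), (445,245) and (365,252). I'll zoom in.

```bash
cat > h.py <<'E'
import numpy as np,cv2
from rig import read_state, imaging, job, spotter
P={n:imaging.camera_params(n) for n in("side","top")}
def K(n):
    p=P[n]; f=240/np.tan(np.radians(p["fov_y"]/2)); return np.array([[f,0,p["cx"]],[0,f,p["cy"]],[0,0,1]])
def proj(n,X):
    X=np.atleast_2d(X); c=X@P[n]["R"].T+P[n]["t"]; q=c@K(n).T; return q[:,:2]/q[:,2:]
def ray(n,uv):
    d=np.linalg.inv(K(n))@np.array([uv[0],uv[1],1.]); R=P[n]["R"]; return -R.T@P[n]["t"], R.T@d
def atz(n,uv,z):
    o,d=ray(n,uv); return o+d*(z-o[2])/d[2]
def tri(uvs,uvt):
    A=[];b=[]
    for n,uv in(("side",uvs),("top",uvt)):
        o,d=ray(n,uv); d/=np.linalg.norm(d); M=np.eye(3)-np.outer(d,d); A.append(M);b.append(M@o)
    X=np.linalg.lstsq(np.vstack(A),np.hstack(b),rcond=None)[0]; return X
def crop(img,x,y,w,h,s,out,pts=None):
    c=cv2.resize(img[y:y+h,x:x+w],None,fx=s,fy=s,interpolation=cv2.INTER_CUBIC)
    c=np.ascontiguousarray(c)
    for g in range((x+9)//10*10,x+w,10):
        cv2.putText(c,str(g),(int((g-x+.5)*s),8),0,.3,(255,0,255),1); cv2.line(c,(int((g-x+.5)*s),9),(int((g-x+.5)*s),14),(255,0,255),1)
    for g in range((y+9)//10*10,y+h,10):
        cv2.putText(c,str(g),(0,int((g-y+.5)*s)),0,.3,(255,0,255),1)
    if pts is not None:
        for u in pts: cv2.circle(c,(int((u[0]-x+.5)*s),int((u[1]-y+.5)*s)),2,(0,0,255),-1)
    cv2.imwrite(out,c)
E
python3 - <<'E'
from h import *
s=cv2.imread("pics/side0.png");t=cv2.imread("pics/top0.png")
crop(s,200,215,130,200,3,"pics/c1.png"); crop(t,165,125,155,120,5,"pics/c2.png")
crop(s,295,125,90,80,7,"pics/c3.png"); crop(t,420,205,95,80,7,"pics/c4.png")
for n in("side","top"):
    imaging.capture(n)
    for k in("bracket","tray","upright_used"):
        for d in spotter.cut_out(k,n):
            m=d["mask"]; print(n,k,round(d["score"],2),d["rect"],m.sum(),cv2.minAreaRect(np.argwhere(m)[:,::-1].astype(np.float32)))
E
```

```text
side bracket 0.77 [315.9, 140.9, 38.8, 17.8] 396 ((334.0, 148.5), (17.0, 34.0), 90.0)
side bracket 0.66 [308.6, 166.1, 51.2, 26.2] 908 ((336.5, 178.5), (25.0, 53.0), 90.0)
side tray 0.83 [390.9, 202.8, 54.6, 54.4] 1740 ((416.9000244140625, 227.8000030517578), (34.0, 59.0), 36.869895935058594)
side tray 0.76 [314.6, 197.1, 59.4, 74.7] 2964 ((342.4576721191406, 234.01153564453125), (73.76056671142578, 44.72995376586914), 74.74488067626953)
side tray 0.64 [334.8, 435.1, 49.3, 41.0] 1097 ((357.5, 457.5), (43.0, 49.0), 90.0)
side upright_used 0.89 [212.8, 223.3, 82.8, 122.5] 3939 ((254.19708251953125, 285.2666015625), (78.11078643798828, 119.6657943725586), 1.005086064338684)
top bracket 0.74 [491.3, 220.5, 10.7, 42.2] 430 ((496.44537353515625, 241.58726501464844), (39.126888275146484, 14.108528137207031), 88.36341857910156)
top bracket 0.64 [424.3, 216.0, 34.0, 57.0] 927 ((443.51287841796875, 245.12664794921875), (59.1533088684082, 22.840608596801758), 75.42578887939453)
top tray 0.76 [342.5, 301.5, 67.6, 52.2] 1831 ((376.4705810546875, 326.88232421875), (61.7394905090332, 30.183752059936523), 30.963754653930664)
top tray 0.65 [325.6, 223.3, 82.0, 54.2] 3071 ((364.38238525390625, 252.02943420410156), (40.503448486328125, 78.33900451660156), 75.96376037597656)
top tray 0.51 [178.0, 135.7, 100.2, 104.2] 2805 ((231.0983428955078, 188.4180450439453), (65.04273986816406, 93.3388900756836), 50.19443130493164)
top upright_used 0.55 [227.2, 136.8, 85.5, 72.1] 1948 ((265.8905334472656, 180.6024627685547), (96.50916290283203, 41.500709533691406), 41.69813537597656)
```

View pics/c1.png

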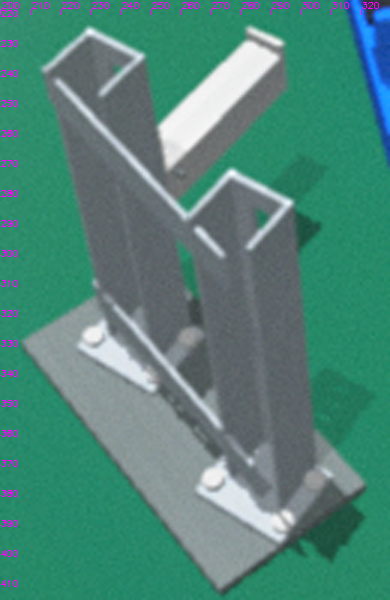

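View pics/c2.png

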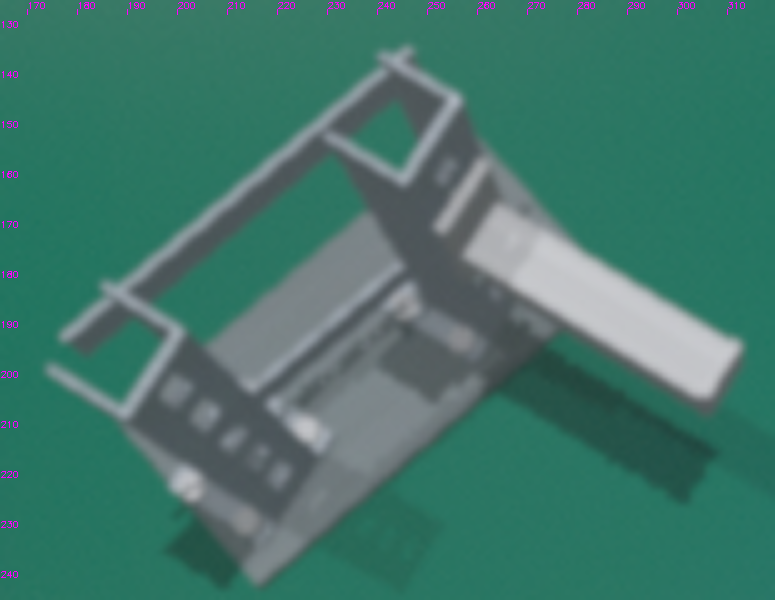

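View pics/c3.png

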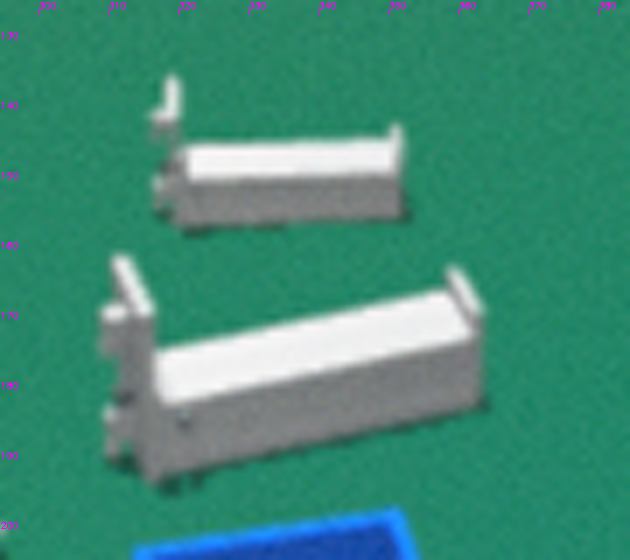

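View pics/c4.png

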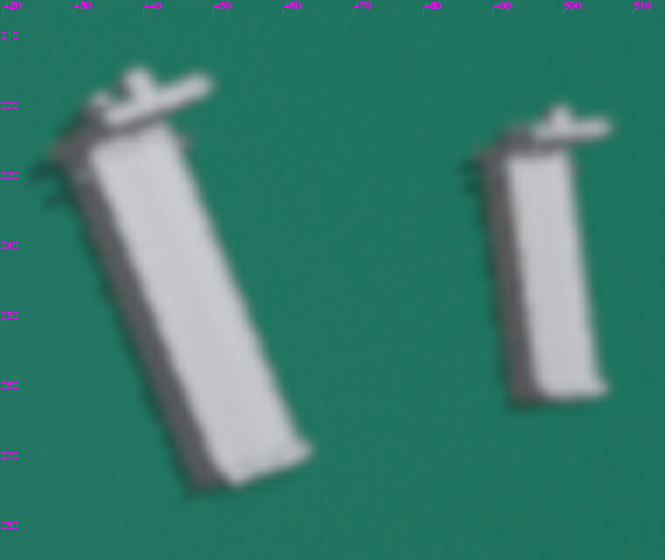

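```bash
cat > fit.py <<'E'
from h import *
from scipy.optimize import minimize, least_squares
def box(x0,x1,y0,y1,z0,z1): return np.array([[x,y,z] for x in(x0,x1) for y in(y0,y1) for z in(z0,z1)])/1000.
BR=[box(-70,70,-15,15,0,36),box(-70,-67,-15,15,36,46),box(65,70,-19,19,0,84)]
for u in(12,62): BR+=[box(70,82,-3.5,3.5,u,u+11),box(75,82,-3,3,u-9,u)]
BR+=[box(70,77,-3.5,3.5,23,29)]
TR=[box(-50,50,-100,100,0,44),box(-42,42,-6,6,44,78)]
def pose(p,z=0):
    c,s=np.cos(p[2]),np.sin(p[2]); return np.array([[c,-s,0],[s,c,0],[0,0,1]]),np.array([p[0],p[1],z])
def render(n,boxes,R,t,roi,S=8):
    x,y,w,h=roi; m=np.zeros((h*S,w*S),np.uint8)
    for b in boxes:
        q=(proj(n,b@R.T+t)-[x,y]+.5)*S-.5
        cv2.fillConvexPoly(m,cv2.convexHull(np.round(q*16).astype(np.int32)),1,shift=4)
    return m.reshape(h,S,w,S).mean((1,3))
def alpha(n,img,roi,kind):
    x,y,w,h=roi; c=img[y:y+h,x:x+w].astype(float) #BGR
    B,G,Rr=c[...,0],c[...,1],c[...,2]
    if kind=="gray": # redness rel to green
        r=Rr/(G+1); lo,hi=.3,.95
    else:
        r=B/(G+1); lo,hi=.85,2.2
    return r
E
python3 - <<'E'
from fit import *
im={n:cv2.imread(f"pics/{n}0.png") for n in("side","top")}
for n,roi,k in(("side",(300,155,75,45),"gray"),("top",(418,207,52,75),"gray"),("side",(305,190,75,90),"b"),("top",(315,215,100,70),"b")):
    a=alpha(n,im[n],roi,k); print(n,k,np.percentile(a,[1,5,25,50,75,90,95,99]).round(2))
    cv2.imwrite(f"pics/a_{n}_{k}.png",cv2.resize(np.clip(a/np.percentile(a,99)*255,0,255).astype(np.uint8),None,fx=5,fy=5))
E
cd pics; python3 -c "
import cv2,numpy as np
a=[cv2.imread(f'a_{n}_{k}.png') for n in('side','top') for k in('gray','b')]
c=np.zeros((820,900,3),np.uint8)
c[:225,:375]=a[0];c[230:230+450,:375]=a[1];c[:375,380:640]=a[2];c[380:730,380:880]=a[3]
cv2.imwrite('am.png',cv2.resize(c,(600,547)))"
```

```text
side gray [0.22 0.24 0.26 0.29 0.94 0.99 1.   1.  ]
top gray [0.25 0.26 0.28 0.29 0.71 0.99 0.99 0.99]
side b [0.74 0.76 0.78 0.83 2.1  2.21 2.24 2.3 ]
top b [0.83 0.84 0.86 0.92 1.61 1.71 1.78 1.85]
```

View pics/am.png

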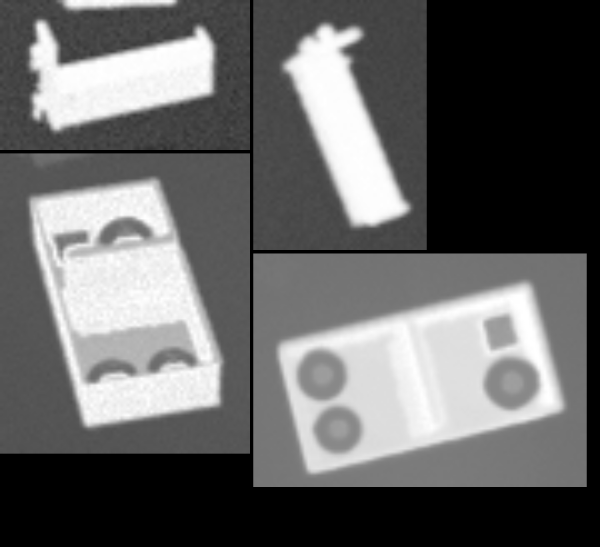

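```bash
cat > m1.py <<'E'
from fit import *
im={n:cv2.imread(f"pics/{n}0.png") for n in("side","top")}
def go(boxes,rois,kind,p0,lohi):
    A={}
    for n,roi in rois.items():
        a=alpha(n,im[n],roi,kind); lo,hi=lohi[n]; a=np.clip((a-lo)/(hi-lo),0,1)
        m=(a>.5).astype(np.uint8); m=cv2.erode(cv2.morphologyEx(m,cv2.MORPH_CLOSE,np.ones((9,9))),np.ones((5,5))) if kind!="gray" else m*0
        if kind!="gray":
            cs,_=cv2.findContours((a>.5).astype(np.uint8),0,1); c=max(cs,key=cv2.contourArea); f=np.zeros_like(m); cv2.drawContours(f,[cv2.convexHull(c)],-1,1,-1); m=cv2.erode(f,np.ones((5,5)))
            a=a*cv2.dilate(f,np.ones((5,5)))
        A[n]=np.maximum(a,m)
    def cost(q,names):
        p=np.array([q[0]/1000,q[1]/1000,q[2]/100]); R,t=pose(p); return sum(((render(n,boxes,R,t,rois[n])-A[n])**2).sum() for n in names)
    q0=np.array([p0[0]*1000,p0[1]*1000,p0[2]*100])
    for names in(["side"],["top"],["side","top"]):
        r=minimize(cost,q0,args=(names,),method="Nelder-Mead",options=dict(initial_simplex=q0+np.array([[0,0,0],[12,0,0],[0,12,0],[0,0,12]]),xatol=.05,fatol=.01))
        r=minimize(cost,r.x,args=(names,),method="Nelder-Mead",options=dict(initial_simplex=r.x+np.array([[0,0,0],[4,0,0],[0,4,0],[0,0,4]]),xatol=.05,fatol=.01))
        print(names,r.x.round(2),round(r.fun,1))
    return r.x
a=atz("top",(443.5,245),.03); b=atz("top",(364.5,252),.03); print(a,b)
go(BR,{"side":(300,159,75,38),"top":(418,207,52,75)},"gray",(a[0],a[1],.35),{"side":(.29,.95),"top":(.29,.97)})
go(TR,{"side":(305,192,75,85),"top":(315,215,100,70)},"b",(b[0],b[1],.25),{"side":(.8,2.1),"top":(.87,1.6)})
E
python3 m1.py
```

```text
[ 0.52514505 -0.36900227  0.03      ] [ 0.50187477 -0.16272823  0.03      ]
['side'] [ 518.79 -378.2    37.66] 22.1
['top'] [ 521.59 -376.89   37.23] 41.5
['side', 'top'] [ 520.09 -377.31   37.32] 74.5
['side'] [ 499.55 -163.36   26.49] 17.6
['top'] [ 501.23 -161.45   26.22] 67.4
['side', 'top'] [ 500.38 -162.49   26.41] 107.3
```

```bash
cat > rigfit.py <<'E'
from fit import *
im={n:cv2.imread(f"pics/{n}0.png") for n in("side","top")}
c1=lambda u,v:(200+u/3-.5,215+v/3-.5)
c2=lambda u,v:(165+u/5-.5,125+v/5-.5)
# local rig coords mm (origin mid between uprights on bench)
Z=290
obs=[("top",(0,-97,Z),c2(461,97)),("top",(0,-53,Z),c2(407,187)),("top",(0,53,Z),c2(186,328)),("top",(0,97,Z),c2(125,418)),
("side",(0,-97,Z),c1(90,29)),("side",(0,-53,Z),c1(146,55)),("side",(0,53,Z),c1(232,171)),("side",(0,97,Z),c1(294,203)),
("top",(-140,-90,181),c2(743,345)),("top",(-140,-60,181),c2(713,407)),("side",(-140,-90,181),c1(249,29)),("side",(-140,-60,181),c1(285,46))]
loc=np.array([o[1] for o in obs])/1000.; uv=np.array([o[2] for o in obs]); cam=[o[0] for o in obs]
def pr(p):
    R,t=pose(p); X=loc@R.T+t; return np.array([proj(c,x)[0] for c,x in zip(cam,X)])
def fitit(sel):
    a=atz("top",(222,178),.29)
    r=least_squares(lambda p:(pr(p)-uv)[sel].ravel(),[a[0],a[1],.8],loss="soft_l1"); return r.x
cam=np.array(cam)
for s in(cam=="side",cam=="top",cam!=""):
    p=fitit(s); print(p.round(4)); 
print(np.c_[uv,(pr(p)-uv)].round(1))
np.save("rig.npy",p)
R,t=pose(p)
for l in((0,75,147),(-70,-75,153),(-70,0,171)): print(l,(R@np.array(l)/1000+t).round(4))
E
python3 rigfit.py
```

```text
[0.6305 0.1515 0.884 ]
[0.6317 0.152  0.8807]
[0.631  0.1516 0.8832]
[[ 2.567e+02  1.439e+02  1.100e+00 -4.200e+00]
 [ 2.459e+02  1.619e+02 -2.100e+00 -6.800e+00]
 [ 2.017e+02  1.901e+02  7.700e+00  2.600e+00]
 [ 1.895e+02  2.081e+02  5.400e+00  5.000e-01]
 [ 2.295e+02  2.242e+02 -6.400e+00 -6.000e-01]
 [ 2.482e+02  2.328e+02 -9.600e+00  2.000e+00]
 [ 2.768e+02  2.715e+02  2.100e+00 -7.300e+00]
 [ 2.975e+02  2.822e+02 -5.000e-01 -4.800e+00]
 [ 3.131e+02  1.935e+02 -5.800e+00  3.100e+00]
 [ 3.071e+02  2.059e+02 -8.300e+00  3.000e-01]
 [ 2.825e+02  2.242e+02  2.300e+00  3.800e+00]
 [ 2.945e+02  2.298e+02  3.000e-01  4.900e+00]]
(0, 75, 147) [0.573  0.1992 0.147 ]
(-70, -75, 153) [0.6445 0.0499 0.153 ]
(-70, 0, 171) [0.5866 0.0975 0.171 ]
```

```bash
python3 - <<'E'
from rigfit import *
pts=[tri(uv[4+i],uv[i]) for i in range(4)]+[tri(uv[10],uv[8]),tri(uv[11],uv[9])]
for p in pts: print(p.round(4))
for a,b in((0,1),(2,3),(4,5),(0,2),(1,3),(1,2),(0,4),(1,5)):
    d=pts[b]-pts[a]; print(a,b,(np.linalg.norm(d)*1000).round(1),np.degrees(np.arctan2(d[1],d[0])).round(1))
E
```

```text
[0.6305 0.1515 0.884 ]
[0.6317 0.152  0.8807]
[0.631  0.1516 0.8832]
[[ 2.567e+02  1.439e+02  1.100e+00 -4.200e+00]
 [ 2.459e+02  1.619e+02 -2.100e+00 -6.800e+00]
 [ 2.017e+02  1.901e+02  7.700e+00  2.600e+00]
 [ 1.895e+02  2.081e+02  5.400e+00  5.000e-01]
 [ 2.295e+02  2.242e+02 -6.400e+00 -6.000e-01]
 [ 2.482e+02  2.328e+02 -9.600e+00  2.000e+00]
 [ 2.768e+02  2.715e+02  2.100e+00 -7.300e+00]
 [ 2.975e+02  2.822e+02 -5.000e-01 -4.800e+00]
 [ 3.131e+02  1.935e+02 -5.800e+00  3.100e+00]
 [ 3.071e+02  2.059e+02 -8.300e+00  3.000e-01]
 [ 2.825e+02  2.242e+02  2.300e+00  3.800e+00]
 [ 2.945e+02  2.298e+02  3.000e-01  4.900e+00]]
(0, 75, 147) [0.573  0.1992 0.147 ]
(-70, -75, 153) [0.6445 0.0499 0.153 ]
(-70, 0, 171) [0.5866 0.0975 0.171 ]
[0.6948 0.0917 0.2911]
[0.6561 0.1126 0.2909]
[0.5933 0.2014 0.2901]
[0.5553 0.2241 0.2911]
[ 0.619  -0.0269  0.1793]
[ 0.591  -0.0137  0.1763]
0 1 44.0 151.6
2 3 44.3 149.2
4 5 31.0 154.7
0 2 149.5 132.8
1 3 150.3 132.1
1 2 108.8 125.3
0 4 179.7 -122.6
1 5 182.5 -117.3
```

```bash
cat > rig2.py <<'E'
from fit import *
im={n:cv2.imread(f"pics/{n}0.png") for n in("side","top")}
c1=lambda u,v:(200+u/3-.5,215+v/3-.5)
c2=lambda u,v:(165+u/5-.5,125+v/5-.5)
Z=290
used=[("top",(0,-22,Z),c2(461,97)),("top",(0,22,Z),c2(407,187)),("side",(0,-22,Z),c1(90,29)),("side",(0,22,Z),c1(146,55)),
("top",(-140,-15,181),c2(743,345)),("top",(-140,15,181),c2(713,407)),("side",(-140,-15,181),c1(249,29)),("side",(-140,15,181),c1(285,46))]
bare=[("top",(0,-22,Z),c2(186,328)),("top",(0,22,Z),c2(125,418)),("side",(0,-22,Z),c1(232,171)),("side",(0,22,Z),c1(294,203))]
def fitp(obs):
    loc=np.array([o[1] for o in obs])/1000.; uv=np.array([o[2] for o in obs])
    def res(p):
        R,t=pose(p); X=loc@R.T+t; return (np.array([proj(o[0],x)[0] for o,x in zip(obs,X)])-uv).ravel()
    r=least_squares(res,[.62,.15,1.05]); print(r.x.round(4),res(r.x).round(1)); return r.x
pu=fitp(used);pb=fitp(bare)
if __name__=="__main__":
    def seg(img,n,R,t,a,b,col=(0,0,255),off=(0,0),s=1):
        q=proj(n,np.array([a,b])/1000.@R.T+t); q=((q-off+.5)*s).astype(int); cv2.line(img,tuple(map(int,q[0])),tuple(map(int,q[1])),col,1)
    for n,(x,y,w,h,s) in{"side":(200,215,130,200,3),"top":(165,125,155,120,5)}.items():
        c=np.ascontiguousarray(cv2.resize(im[n][y:y+h,x:x+w],None,fx=s,fy=s,interpolation=cv2.INTER_CUBIC))
        for p,isu in((pu,1),(pb,0)):
            R,t=pose(p); S=lambda a,b:seg(c,n,R,t,a,b,off=(x,y),s=s)
            S((0,-22,0),(0,22,0));S((0,-22,0),(0,-22,290));S((0,22,0),(0,22,290));S((0,-22,290),(0,22,290))
            for z in(47,97,147,197,247):
                for a,b in(((-6,z),(6,z)),((6,z),(6,z+26)),((6,z+26),(-6,z+26)),((-6,z+26),(-6,z))): S((0,)+a,(0,)+b)
            if isu:
                for yy in(-15,15): S((-140,yy,135),(0,yy,135));S((-140,yy,171),(0,yy,171));S((-140,yy,135),(-140,yy,181))
                S((-140,-15,181),(-140,15,181));S((-140,-15,135),(-140,15,135)); S((-5,-19,219),(-5,19,219))
        cv2.imwrite(f"pics/ov_{n}.png",c)
E
python3 rig2.py
```

```text
[0.6753 0.1018 1.0425] [ 0.5  1.1 -0.1  0.5 -0.3 -0.1 -0.6  0.4 -0.1  0.6 -1.  -0.9  0.2 -0.5
 -0.4 -0.8]
[0.5741 0.2127 1.0365] [-0.   1.   0.2  0.8 -0.8 -0.2 -0.6  0.2]
```

View pics/ov_side.png

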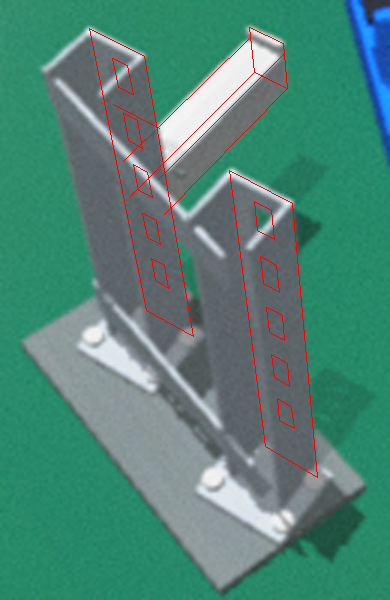

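View pics/ov_top.png

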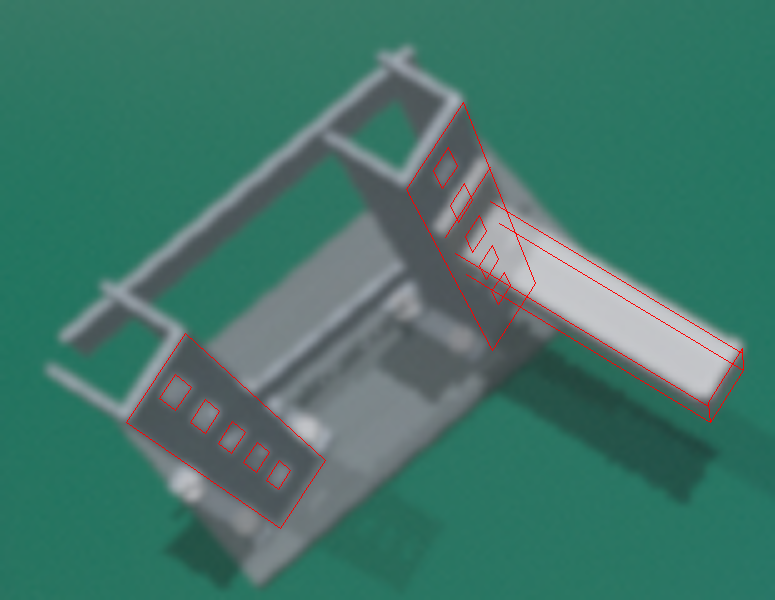

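Emit:
{"api": "apply_moves", "payload": {"steps": [{"x":20,"y":-45,"z":6,"spin":-0.15},{"x":20,"y":-45,"z":6,"spin":-0.15},{"x":20,"y":-45,"z":6,"spin":-0.15},{"x":20,"y":-45,"z":6,"spin":-0.15},{"x":20,"y":-45,"z":6,"spin":-0.15},{"x":20,"y":-45,"z":6,"spin":-0.15},{"x":15,"y":-45,"z":6,"spin":-0.15},{"x":15,"y":-45,"z":6,"spin":-0.15},{"x":10,"y":-45,"z":0,"spin":-0.15},{"x":0,"y":-45,"z":0,"spin":-0.15},{"x":0,"y":-45,"z":0,"spin":-0.15},{"x":0,"y":-45,"z":0,"spin":-0.15}], "grip": 87}}

```text
time_s: 1.7
position: [0.4041, 0.0264, 0.2511]
tcp_rot: [[0.81, 0.017, 0.587], [-0.586, -0.007, 0.81], [0.018, -1.0, 0.005]]
force: [0.2, 0.1, -0.2]
opening: 0.998
```

Emit:
{"api": "apply_moves", "payload": {"steps": [{"x":11,"y":-45,"z":0,"spin":-0.1},{"x":13,"y":-45,"z":0,"spin":-0.1},{"x":13,"y":-45,"z":0,"spin":-0.1},{"x":13,"y":-45,"z":-10,"spin":-0.1},{"x":13,"y":-45,"z":-10,"spin":-0.1},{"x":13,"y":-45,"z":-10,"spin":-0.05},{"x":13,"y":-45,"z":-10,"spin":0},{"x":13,"y":-45,"z":-10,"spin":0},{"x":5,"y":-15,"z":0,"spin":0},{"x":0,"y":0,"z":0,"spin":0}]}}

```text
time_s: 2.7
position: [0.5125, -0.3725, 0.2014]
tcp_rot: [[0.349, 0.02, 0.937], [-0.937, -0.022, 0.35], [0.028, -1.0, 0.011]]
force: [-0.4, -0.5, 0.9]
opening: 0.999
```

```bash
cat > st.py <<'E'
from h import *
s=read_state(); r=s["tcp_rot"]
print("t",s["time_s"],"pos",(s["position"]*1000).round(1),"yaw",np.degrees(np.arctan2(r[1,0],r[0,0])).round(2),"y ax",r[:,1].round(4),"F",s["force"].round(1),"M",s["moment"].round(2),"op",round(s["opening"]*87,1),"q",s["joint_positions"].round(1))
E
python3 st.py
```

```text
t 2.7 pos [ 512.5 -372.5  201.4] yaw -69.55 y ax [ 0.0198 -0.0224 -0.9996] F [-0.4 -0.5  0.9] M [-0.05  0.19 -0.02] op 86.9 q [-46.1  30.   82.1  -0.1  66.2  23.5]
```

Emit:
{"api": "apply_moves", "payload": {"steps": [{"x":7,"y":-5,"z":-20,"spin":0.0},{"x":0,"y":0,"z":-20,"spin":0.0},{"x":0,"y":0,"z":0,"spin":0},{"x":0,"y":0,"z":0,"spin":0}]}}

```text
time_s: 3.1
position: [0.519, -0.3746, 0.1618]
tcp_rot: [[0.35, 0.02, 0.937], [-0.936, -0.021, 0.35], [0.027, -1.0, 0.011]]
force: [-0.3, 0.2, 0.9]
opening: 1.002
```

```bash
python3 st.py; python3 - <<'E'
from h import *
t=imaging.capture("top");s=imaging.capture("side")
crop(t[:,:,::-1],380,170,130,110,6,"pics/p1.png"); crop(s[:,:,::-1],280,100,140,110,5,"pics/p2.png")
E
```

```text
t 3.1 pos [ 519.  -374.6  161.8] yaw -69.52 y ax [ 0.0197 -0.021  -0.9996] F [-0.3  0.2  0.9] M [-0.06  0.12  0.01] op 87.2 q [-45.8  33.1  83.3  -0.   61.9  23.7]
```

View pics/p1.png

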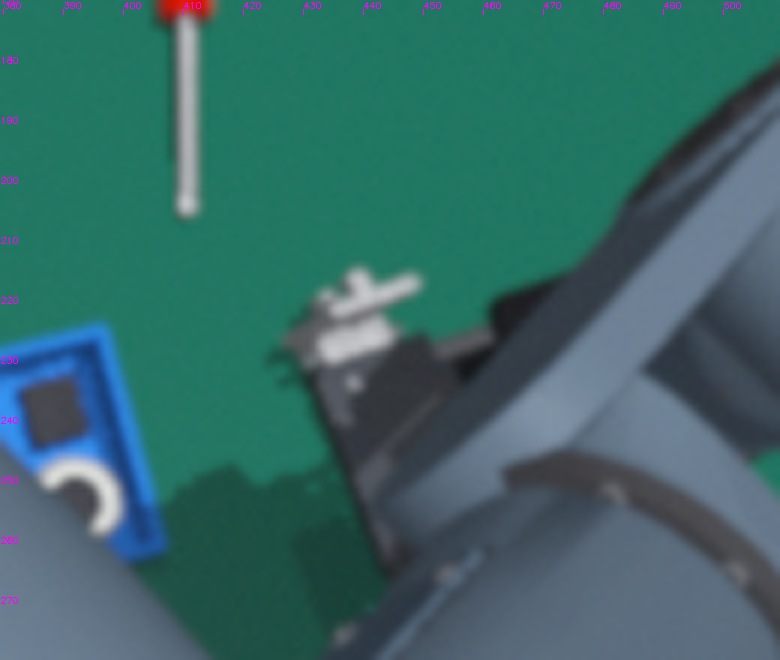

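View pics/p2.png

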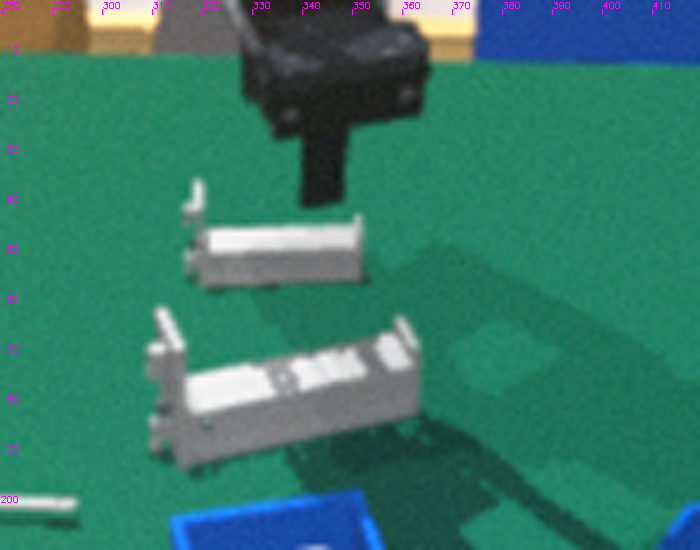

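Emit:
{"api": "apply_moves", "payload": {"steps": [{"x":1,"y":-3,"z":-30,"spin":0.016},{"x":0,"y":0,"z":-40,"spin":0},{"x":0,"y":0,"z":-35,"spin":0},{"x":0,"y":0,"z":-20,"spin":0},{"x":0,"y":0,"z":0,"spin":0}]}}

```text
time_s: 3.7
position: [0.5249, -0.3799, 0.0432]
tcp_rot: [[0.367, 0.033, 0.93], [-0.929, -0.034, 0.368], [0.044, -0.999, 0.018]]
force: [-0.8, 0.6, -0.3]
opening: 0.999
```

```bash
python3 st.py; python3 - <<'E'
from h import *
t=imaging.capture("top");s=imaging.capture("side")
crop(s[:,:,::-1],280,100,140,110,5,"pics/p3.png")
E
```

```text
t 3.7 pos [ 524.9 -379.9   43.2] yaw -68.43 y ax [ 0.0332 -0.0339 -0.9989] F [-0.8  0.6 -0.3] M [-0.01  0.21  0.02] op 86.9 q [-45.8  42.2  87.6   0.   47.5  22.6]
```

View pics/p3.png

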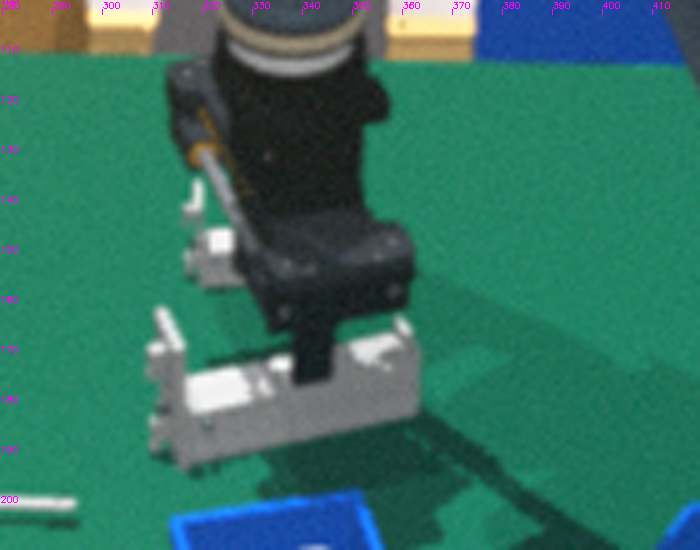

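Emit:
{"api": "apply_moves", "payload": {"steps": [{"x":0,"y":0,"z":40,"spin":0},{"x":0,"y":0,"z":40,"spin":0},{"x":0,"y":0,"z":40,"spin":0},{"x":0,"y":0,"z":0,"spin":0}]}}

```text
time_s: 4.2
position: [0.529, -0.3834, 0.1779]
tcp_rot: [[0.367, 0.045, 0.929], [-0.928, -0.046, 0.369], [0.059, -0.998, 0.025]]
force: [0.3, -0.7, 0.6]
opening: 1.004
```

```bash
python3 st.py
```

```text
t 4.2 pos [ 529.  -383.4  177.9] yaw -68.42 y ax [ 0.045  -0.0457 -0.9979] F [ 0.3 -0.7  0.6] M [-0.07  0.12  0.05] op 87.4 q [-45.7  32.2  82.2   0.   61.9  22.6]
```

Emit:
{"api": "apply_moves", "payload": {"steps": [{"x":0,"y":0,"z":-10,"spin":0},{"x":0,"y":0,"z":-10,"spin":0},{"x":0,"y":0,"z":-10,"spin":0},{"x":0,"y":0,"z":-10,"spin":0},{"x":0,"y":0,"z":-10,"spin":0},{"x":0,"y":0,"z":-10,"spin":0},{"x":0,"y":0,"z":-10,"spin":0},{"x":0,"y":0,"z":-10,"spin":0},{"x":0,"y":0,"z":0,"spin":0}]}}

```text
time_s: 5.1
position: [0.5265, -0.3807, 0.0885]
tcp_rot: [[0.368, 0.041, 0.929], [-0.928, -0.041, 0.369], [0.054, -0.998, 0.023]]
force: [0.5, 0.4, 0.6]
opening: 1.001
```

```bash
python3 st.py
```

```text
t 5.1 pos [ 526.5 -380.7   88.5] yaw -68.4 y ax [ 0.0408 -0.0415 -0.9983] F [0.5 0.4 0.6] M [-0.08  0.2   0.  ] op 87.1 q [-45.7  38.4  86.5   0.   51.7  22.6]
```

Emit:
{"api": "apply_moves", "payload": {"steps": [{"x":0,"y":0,"z":0,"spin":0},{"x":0,"y":0,"z":0,"spin":0},{"x":0,"y":0,"z":0,"spin":0}]}}

```text
time_s: 5.4
position: [0.527, -0.3812, 0.0888]
tcp_rot: [[0.368, 0.042, 0.929], [-0.928, -0.042, 0.369], [0.055, -0.998, 0.023]]
force: [0.1, 0.2, -0.2]
opening: 1.003
```

```bash
python3 st.py
```

```text
t 5.4 pos [ 527.  -381.2   88.8] yaw -68.4 y ax [ 0.0417 -0.0424 -0.9982] F [ 0.1  0.2 -0.2] M [0.03 0.18 0.  ] op 87.3 q [-45.7  38.4  86.5   0.   51.7  22.6]
```

Emit:
{"api": "apply_moves", "payload": {"steps": [{"x":0,"y":0,"z":20,"spin":0},{"x":0,"y":0,"z":20,"spin":0}]}}

```text
time_s: 5.6
position: [0.5256, -0.3799, 0.1277]
tcp_rot: [[0.368, 0.038, 0.929], [-0.929, -0.039, 0.369], [0.05, -0.999, 0.021]]
force: [-0.4, -0.0, -0.1]
opening: 0.996
```

Emit:
{"api": "apply_moves", "payload": {"steps": [{"x":0,"y":0,"z":0,"spin":0}]}}

```text
time_s: 5.7
position: [0.5274, -0.3817, 0.1311]
tcp_rot: [[0.367, 0.043, 0.929], [-0.928, -0.044, 0.369], [0.057, -0.998, 0.024]]
force: [-0.4, -0.1, -0.4]
opening: 1.001
```

```bash
python3 st.py
```

```text
t 5.7 pos [ 527.4 -381.7  131.1] yaw -68.4 y ax [ 0.0431 -0.0438 -0.9981] F [-0.4 -0.1 -0.4] M [-0.01  0.16 -0.02] op 87.1 q [-45.7  35.3  84.8   0.   56.4  22.6]
```

Emit:
{"api": "apply_moves", "payload": {"steps": [{"x":0,"y":0,"z":-40,"spin":0}]}}

```text
time_s: 5.8
position: [0.5317, -0.3858, 0.097]
tcp_rot: [[0.367, 0.054, 0.929], [-0.928, -0.055, 0.37], [0.071, -0.997, 0.03]]
force: [-0.4, -1.2, 0.0]
opening: 0.999
```

Emit:
{"api": "apply_moves", "payload": {"steps": [{"x":0,"y":0,"z":0,"spin":0}]}}

```text
time_s: 5.9
position: [0.5284, -0.3826, 0.0921]
tcp_rot: [[0.367, 0.046, 0.929], [-0.928, -0.047, 0.369], [0.061, -0.998, 0.026]]
force: [-1.5, 1.7, -0.4]
opening: 1.0
```

```bash
python3 st.py
```

```text
t 5.9 pos [ 528.4 -382.6   92.1] yaw -68.4 y ax [ 0.0464 -0.0472 -0.9978] F [-1.5  1.7 -0.4] M [-0.    0.22  0.04] op 87.0 q [-45.7  38.2  86.4   0.   51.6  22.6]
```

Emit:
{"api": "apply_moves", "payload": {"steps": [{"x":0,"y":0,"z":45,"spin":0},{"x":0,"y":0,"z":25,"spin":0},{"x":0,"y":0,"z":14,"spin":0},{"x":0,"y":0,"z":8,"spin":0},{"x":0,"y":0,"z":4,"spin":0},{"x":0,"y":0,"z":2,"spin":0},{"x":0,"y":0,"z":0,"spin":0}]}}

```text
time_s: 6.6
position: [0.5273, -0.3813, 0.1942]
tcp_rot: [[0.367, 0.044, 0.929], [-0.928, -0.044, 0.369], [0.057, -0.998, 0.024]]
force: [-0.0, -0.2, -0.3]
opening: 0.996
```

```bash
python3 st.py
```

```text
t 6.6 pos [ 527.3 -381.3  194.2] yaw -68.4 y ax [ 0.0439 -0.0444 -0.998 ] F [-0.  -0.2 -0.3] M [-0.08  0.16 -0.04] op 86.7 q [-45.7  31.   81.6   0.   63.8  22.6]
```

Emit:
{"api": "apply_moves", "payload": {"steps": [{"x":0,"y":0,"z":-5,"spin":0},{"x":0,"y":0,"z":-10,"spin":0},{"x":0,"y":0,"z":-18,"spin":0},{"x":0,"y":0,"z":-28,"spin":0},{"x":0,"y":0,"z":0,"spin":0},{"x":0,"y":0,"z":0,"spin":0}]}}

```text
time_s: 7.2
position: [0.525, -0.3792, 0.1252]
tcp_rot: [[0.368, 0.038, 0.929], [-0.929, -0.038, 0.369], [0.05, -0.999, 0.021]]
force: [0.5, 0.4, 0.5]
opening: 0.999
```

```bash
python3 st.py
```

```text
t 7.2 pos [ 525.  -379.2  125.2] yaw -68.4 y ax [ 0.0379 -0.0384 -0.9985] F [0.5 0.4 0.5] M [-0.05  0.21 -0.01] op 86.9 q [-45.7  35.6  85.2   0.   56.1  22.6]
```

Emit:
{"api": "apply_moves", "payload": {"steps": [{"x":0,"y":0,"z":50,"spin":0},{"x":0,"y":0,"z":25,"spin":0},{"x":0,"y":0,"z":12,"spin":0},{"x":0,"y":0,"z":5,"spin":0},{"x":0,"y":0,"z":0,"spin":0},{"x":0,"y":0,"z":-6,"spin":0},{"x":0,"y":0,"z":-14,"spin":0},{"x":0,"y":0,"z":-26,"spin":0},{"x":0,"y":0,"z":-42,"spin":0},{"x":0,"y":0,"z":0,"spin":0},{"x":0,"y":0,"z":0,"spin":0}]}}

```text
time_s: 8.3
position: [0.5217, -0.3761, 0.1232]
tcp_rot: [[0.368, 0.03, 0.929], [-0.929, -0.03, 0.369], [0.039, -0.999, 0.017]]
force: [0.7, 0.2, 0.7]
opening: 0.998
```

```bash
python3 st.py
```

```text
t 8.3 pos [ 521.7 -376.1  123.2] yaw -68.4 y ax [ 0.0297 -0.03   -0.9991] F [0.7 0.2 0.7] M [-0.11  0.14 -0.05] op 86.8 q [-45.7  35.7  85.4   0.   56.5  22.6]
```

Emit:
{"api": "apply_moves", "payload": {"steps": [{"x":0,"y":0,"z":50,"spin":0},{"x":0,"y":0,"z":10,"spin":0},{"x":0,"y":0,"z":0,"spin":0},{"x":0,"y":0,"z":-6,"spin":0},{"x":0,"y":0,"z":-16,"spin":0},{"x":0,"y":0,"z":-32,"spin":0},{"x":0,"y":0,"z":-48,"spin":0},{"x":0,"y":0,"z":48,"spin":0},{"x":0,"y":0,"z":0,"spin":0},{"x":0,"y":0,"z":0,"spin":0}]}}

```text
time_s: 9.3
position: [0.5148, -0.3692, 0.097]
tcp_rot: [[0.368, -0.005, 0.93], [-0.93, 0.006, 0.368], [-0.007, -1.0, -0.003]]
force: [0.1, 0.9, -0.5]
opening: 1.0
```

```bash
python3 st.py
```

```text
t 9.3 pos [ 514.8 -369.2   97. ] yaw -68.4 y ax [-0.0052  0.0059 -1.    ] F [ 0.1  0.9 -0.5] M [-0.03  0.18 -0.04] op 87.0 q [-45.7  38.1  85.4   0.   57.   22.6]
```

Emit:
{"api": "apply_moves", "payload": {"steps": [{"x":2,"y":-3,"z":-6,"spin":0},{"x":2,"y":-3,"z":-12,"spin":0},{"x":1,"y":-2,"z":-12,"spin":0},{"x":0,"y":0,"z":-12,"spin":0},{"x":0,"y":0,"z":-12,"spin":0},{"x":0,"y":0,"z":-8,"spin":0},{"x":0,"y":0,"z":-4,"spin":0},{"x":0,"y":0,"z":0,"spin":0}]}}

```text
time_s: 10.1
position: [0.5213, -0.3791, 0.0299]
tcp_rot: [[0.368, 0.001, 0.93], [-0.93, -0.001, 0.368], [0.001, -1.0, 0.001]]
force: [-0.3, 0.1, 0.2]
opening: 0.998
```

```bash
python3 st.py
```

```text
t 10.1 pos [ 521.3 -379.1   29.9] yaw -68.41 y ax [ 1.2e-03 -7.0e-04 -1.0e+00] F [-0.3  0.1  0.2] M [-0.03  0.18  0.01] op 86.8 q [-46.   43.9  86.1   0.   49.9  22.4]
```

Emit:
{"api": "apply_moves", "payload": {"steps": [{"x":-1,"y":2,"z":-6,"spin":0},{"x":0,"y":0,"z":-6,"spin":0},{"x":0,"y":0,"z":-4,"spin":0},{"x":0,"y":0,"z":0,"spin":0}]}}

```text
time_s: 10.5
position: [0.5208, -0.3772, 0.0135]
tcp_rot: [[0.368, 0.003, 0.93], [-0.93, -0.002, 0.368], [0.003, -1.0, 0.002]]
force: [0.5, 0.4, -0.1]
opening: 0.998
```

Emit:
{"api": "apply_moves", "payload": {"steps": [{"x":0,"y":0,"z":0,"spin":0},{"x":0,"y":0,"z":0,"spin":0},{"x":0,"y":0,"z":0,"spin":0},{"x":0,"y":0,"z":0,"spin":0},{"x":0,"y":0,"z":0,"spin":0},{"x":0,"y":0,"z":0,"spin":0}], "grip": 20}}

```text
time_s: 11.1
position: [0.5214, -0.3779, 0.0143]
tcp_rot: [[0.368, 0.004, 0.93], [-0.93, -0.003, 0.368], [0.005, -1.0, 0.002]]
force: [-0.0, -0.1, 0.7]
opening: 0.541
```

```bash
python3 st.py
```

```text
t 11.1 pos [ 521.4 -377.9   14.3] yaw -68.4 y ax [ 0.0039 -0.0034 -1.    ] F [-0.  -0.1  0.7] M [-0.06  0.17  0.  ] op 47.0 q [-45.9  45.1  86.7   0.   47.9  22.5]
```

Emit:
{"api": "apply_moves", "payload": {"steps": [{"x":0,"y":0,"z":0,"spin":0},{"x":0,"y":0,"z":0,"spin":0},{"x":0,"y":0,"z":0,"spin":0},{"x":0,"y":0,"z":0,"spin":0},{"x":0,"y":0,"z":0,"spin":0}]}}

```text
time_s: 11.6
position: [0.5214, -0.3779, 0.0144]
tcp_rot: [[0.368, 0.004, 0.93], [-0.93, -0.004, 0.368], [0.005, -1.0, 0.002]]
force: [0.6, -0.2, 0.6]
opening: 0.236
```

```bash
python3 st.py
```

```text
t 11.6 pos [ 521.4 -377.9   14.4] yaw -68.4 y ax [ 0.004  -0.0035 -1.    ] F [ 0.6 -0.2  0.6] M [-0.04  0.17 -0.  ] op 20.5 q [-45.9  45.1  86.7   0.   47.9  22.5]
```

```bash
python3 - <<'E'
from h import *
t=imaging.capture("top");s=imaging.capture("side")
crop(s[:,:,::-1],280,120,130,90,6,"pics/p4.png");crop(t[:,:,::-1],400,190,100,100,6,"pics/p4t.png")
E
```

```text
(no output)
```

View pics/p4.png

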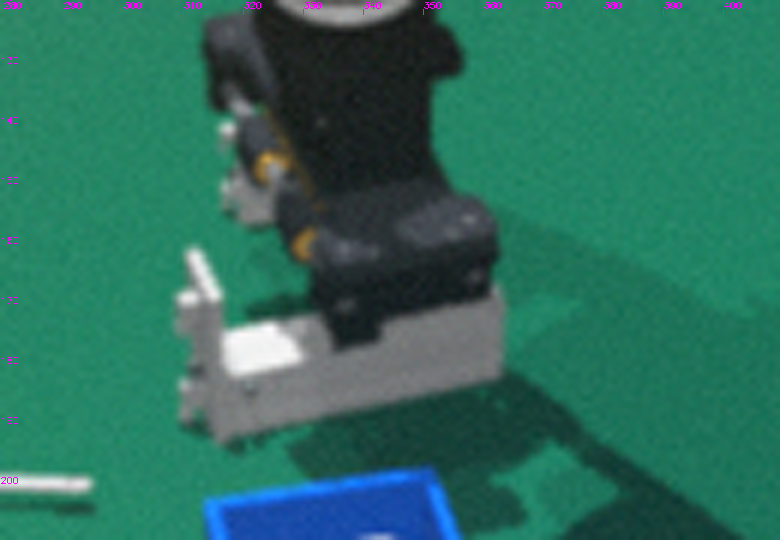

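View pics/p4t.png

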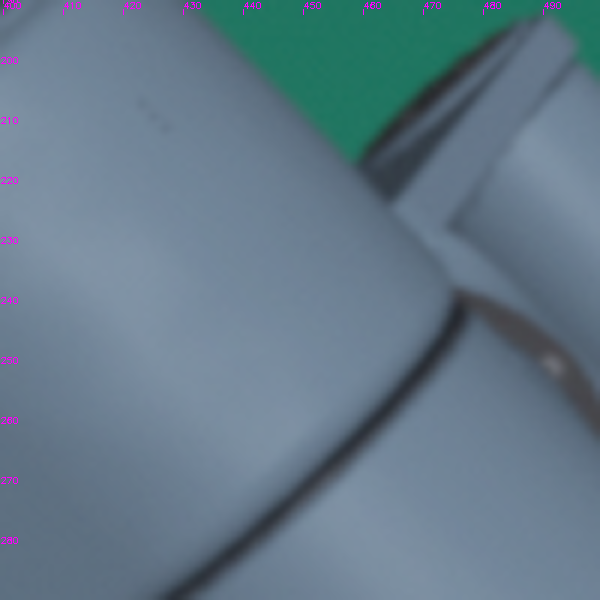

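```bash
python3 - <<'E'
from fit import *
s=read_state(); p=s["position"]; R=s["tcp_rot"]
xa=R[:,0]
for o in(0,10,-10): print(proj("side",p+xa*o/1000+R[:,1]*.008))
Rb,t=pose((.520,-.3773,.373))
print(proj("side",np.array([[0,15,36],[0,15,0],[0,-15,36]])/1000@Rb.T+t))
im=cv2.imread("pics/p4.png")
E
```

```text
[[336.99182348 182.30448441]]
[[335.85221892 180.12492884]]
[[338.14133421 184.50298606]]
[[339.18287286 177.42308228]
 [339.22534579 187.52212527]
 [335.73564122 170.90044028]]
```

```bash
python3 - <<'E'
from fit import *
def fing(p,yaw,op,lab):
    c,s=np.cos(yaw),np.sin(yaw); xa=np.array([c,s,0]); 
    for sg in(-1,1):
        for o in(op/2,op/2+15): print(lab,sg,o,proj("side",np.array(p)+xa*sg*o/1000+[0,0,-.008]).round(1), end=' ')
    print()
fing((.5249,-.3799,.0432),np.radians(-68.4),87,'p3')
fing((.5214,-.3779,.0144),np.radians(-68.4),20,'p4')
fing((.5214,-.3779,.0144),np.radians(-68.4),30,'p4')
fing((.519,-.3746,.1618),np.radians(-69.5),87,'p2')
E
```

```text
p3 -1 43.5 [[340.8 183.3]] p3 -1 58.5 [[342.6 186.7]] p3 1 43.5 [[330.8 164.5]] p3 1 58.5 [[329.1 161.4]] 
p4 -1 10.0 [[338.2 184.5]] p4 -1 25.0 [[339.9 187.8]] p4 1 10.0 [[335.9 180.1]] p4 1 25.0 [[334.2 176.9]] 
p4 -1 15.0 [[338.7 185.6]] p4 -1 30.0 [[340.5 188.9]] p4 1 15.0 [[335.3 179.1]] p4 1 30.0 [[333.6 175.9]] 
p2 -1 43.5 [[342.7 148.8]] p2 -1 58.5 [[344.5 152.2]] p2 1 43.5 [[332.6 130. ]] p2 1 58.5 [[330.9 126.9]]
```

Emit:
{"api": "apply_moves", "payload": {"steps": [{"x":0,"y":0,"z":0,"spin":0},{"x":0,"y":0,"z":0,"spin":0},{"x":0,"y":0,"z":0,"spin":0},{"x":0,"y":0,"z":0,"spin":0},{"x":0,"y":0,"z":0,"spin":0},{"x":0,"y":0,"z":0,"spin":0}], "grip": 60}}

```text
time_s: 12.3
position: [0.5214, -0.3779, 0.0144]
tcp_rot: [[0.368, 0.004, 0.93], [-0.93, -0.004, 0.368], [0.005, -1.0, 0.002]]
force: [-0.1, 0.7, -0.3]
opening: 0.655
```

```bash
python3 st.py; python3 - <<'E'
from h import *
s=imaging.capture("side");cv2.imwrite("pics/s5.png",s[:,:,::-1])
crop(s[:,:,::-1],280,80,130,120,5,"pics/p5.png")
E
```

```text
t 12.3 pos [ 521.4 -377.9   14.4] yaw -68.4 y ax [ 0.004  -0.0035 -1.    ] F [-0.1  0.7 -0.3] M [-0.05  0.14  0.05] op 57.0 q [-45.9  45.1  86.7   0.   47.9  22.5]
```

View pics/p5.png

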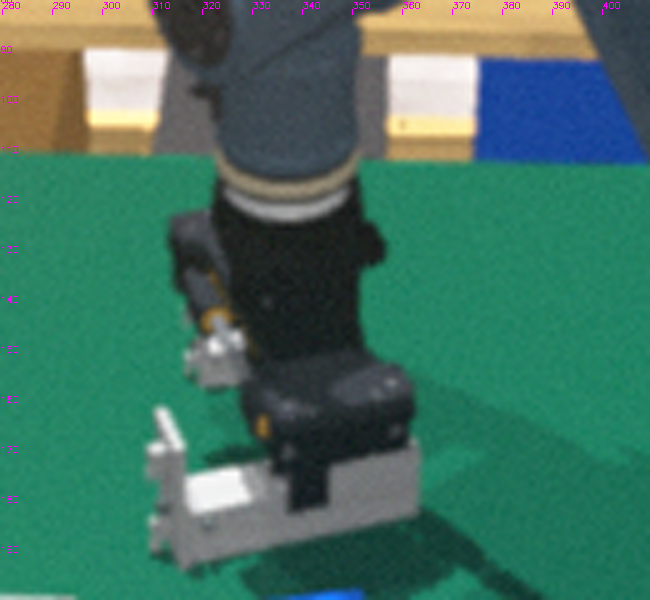

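```bash
python3 - <<'E'
from fit import *
p=np.array((.5214,-.3779,.0144));yaw=np.radians(-68.4);c,s=np.cos(yaw),np.sin(yaw); xa=np.array([c,s,0]);za=np.array([-s,c,0])
for dz in(0,.03):
  for j in(-95,-70,-50):
    print(dz,j,[proj("side",p+xa*j/1000+za*w/1000+[0,0,.062+dz]).round(0).tolist() for w in(-37.5,37.5)])
E
```

```text
0 -95 [[[362.0, 181.0]], [[335.0, 187.0]]]
0 -70 [[[359.0, 175.0]], [[332.0, 181.0]]]
0 -50 [[[356.0, 170.0]], [[329.0, 176.0]]]
0.03 -95 [[[363.0, 172.0]], [[335.0, 178.0]]]
0.03 -70 [[[359.0, 166.0]], [[332.0, 172.0]]]
0.03 -50 [[[356.0, 161.0]], [[329.0, 167.0]]]
```

Emit:
{"api": "apply_moves", "payload": {"steps": [{"x":0,"y":0,"z":-4,"spin":0},{"x":0,"y":0,"z":-4,"spin":0},{"x":0,"y":0,"z":-4,"spin":0},{"x":0,"y":0,"z":-2,"spin":0},{"x":0,"y":0,"z":0,"spin":0}]}}

```text
time_s: 12.85
position: [0.5211, -0.3776, -0.0013]
tcp_rot: [[0.368, 0.003, 0.93], [-0.93, -0.003, 0.368], [0.004, -1.0, 0.002]]
force: [-1.0, -0.1, -0.2]
opening: 0.691
```

```bash
python3 st.py; python3 - <<'E'
from h import *
s=imaging.capture("side");cv2.imwrite("pics/s6.png",s[:,:,::-1])
crop(s[:,:,::-1],280,80,130,120,5,"pics/p6.png")
E
```

```text
t 12.85 pos [ 521.1 -377.6   -1.3] yaw -68.4 y ax [ 0.0034 -0.0029 -1.    ] F [-1.  -0.1 -0.2] M [-0.09  0.1  -0.01] op 60.1 q [-45.9  46.4  86.9   0.   46.4  22.5]
```

View pics/p6.png

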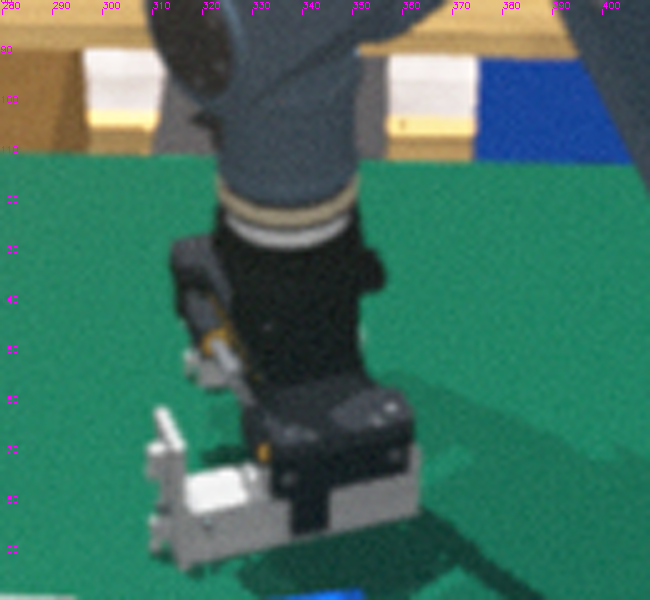

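Emit:
{"api": "apply_moves", "payload": {"steps": [{"x":0,"y":0,"z":-3,"spin":0},{"x":0,"y":0,"z":-3,"spin":0},{"x":0,"y":0,"z":-3,"spin":0},{"x":0,"y":0,"z":0,"spin":0}]}}

```text
time_s: 13.3
position: [0.5213, -0.3778, -0.0108]
tcp_rot: [[0.368, 0.004, 0.93], [-0.93, -0.003, 0.368], [0.004, -1.0, 0.002]]
force: [-0.2, -0.3, -0.3]
opening: 0.689
```

```bash
python3 st.py; python3 - <<'E'
from h import *
s=imaging.capture("side");cv2.imwrite("pics/s7.png",s[:,:,::-1])
crop(s[:,:,::-1],280,80,130,120,5,"pics/p7.png")
E
```

```text
t 13.3 pos [ 521.3 -377.8  -10.8] yaw -68.4 y ax [ 0.0038 -0.0033 -1.    ] F [-0.2 -0.3 -0.3] M [-0.03  0.15 -0.  ] op 59.9 q [-45.9  47.2  87.    0.   45.4  22.5]
```

View pics/p7.png

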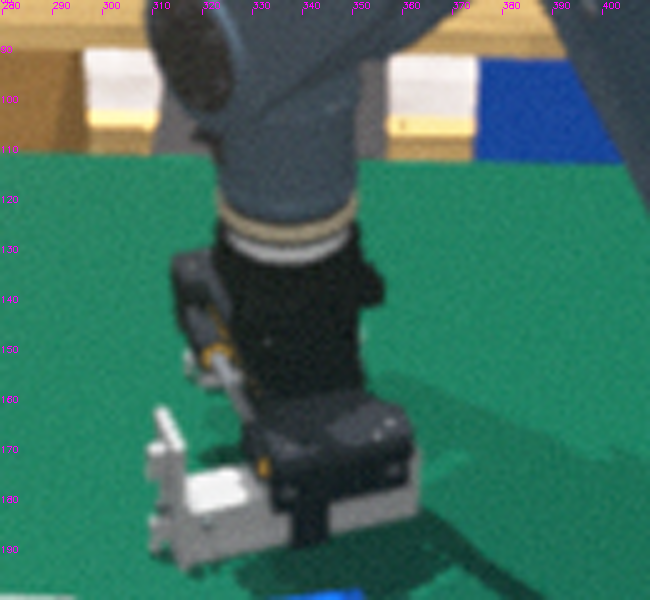

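Emit:
{"api": "apply_moves", "payload": {"steps": [{"x":0,"y":0,"z":-3,"spin":0},{"x":0,"y":0,"z":0,"spin":0}]}}

```text
time_s: 13.55
position: [0.5215, -0.378, -0.0137]
tcp_rot: [[0.368, 0.004, 0.93], [-0.93, -0.004, 0.368], [0.005, -1.0, 0.003]]
force: [-0.2, 0.0, -0.3]
opening: 0.687
```

Emit:
{"api": "apply_moves", "payload": {"steps": [{"x":0,"y":0,"z":-3,"spin":0},{"x":0,"y":0,"z":0,"spin":0}]}}

```text
time_s: 13.75
position: [0.5216, -0.3781, -0.0168]
tcp_rot: [[0.368, 0.004, 0.93], [-0.93, -0.004, 0.368], [0.005, -1.0, 0.003]]
force: [0.0, 0.0, -0.6]
opening: 0.693
```

```bash
python3 st.py; python3 - <<'E'
from h import *
s=imaging.capture("side");cv2.imwrite("pics/s8.png",s[:,:,::-1])
crop(s[:,:,::-1],280,80,130,120,5,"pics/p8.png")
E
```

```text
t 13.75 pos [ 521.6 -378.1  -16.8] yaw -68.4 y ax [ 0.0045 -0.004  -1.    ] F [ 0.   0.  -0.6] M [-0.07  0.16 -0.04] op 60.3 q [-45.9  47.8  87.1   0.   44.8  22.5]
```

View pics/p8.png

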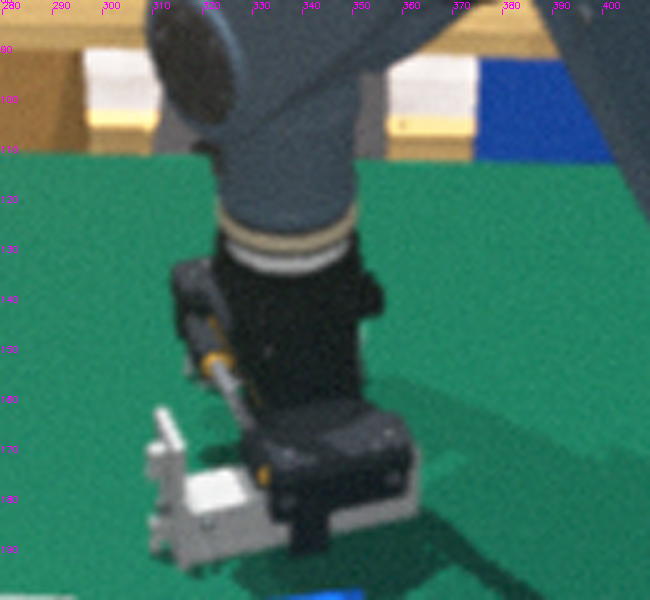

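Emit:
{"api": "apply_moves", "payload": {"steps": [{"x":0,"y":0,"z":0,"spin":0},{"x":0,"y":0,"z":0,"spin":0},{"x":0,"y":0,"z":0,"spin":0},{"x":0,"y":0,"z":0,"spin":0},{"x":0,"y":0,"z":0,"spin":0},{"x":0,"y":0,"z":0,"spin":0},{"x":0,"y":0,"z":0,"spin":0},{"x":0,"y":0,"z":0,"spin":0}], "grip": 10}}

```text
time_s: 14.6
position: [0.5214, -0.3772, -0.0164]
tcp_rot: [[0.368, 0.004, 0.93], [-0.93, -0.003, 0.368], [0.004, -1.0, 0.003]]
force: [-0.7, -0.6, 0.0]
opening: 0.344
```

```bash
python3 st.py; python3 - <<'E'
from h import *
s=imaging.capture("side");cv2.imwrite("pics/s9.png",s[:,:,::-1])
crop(s[:,:,::-1],280,80,130,120,5,"pics/p9.png")
E
```

```text
t 14.6 pos [ 521.4 -377.2  -16.4] yaw -68.4 y ax [ 0.0038 -0.0026 -1.    ] F [-0.7 -0.6  0. ] M [0.1  0.14 0.01] op 29.9 q [-45.8  47.7  87.1   0.1  44.9  22.5]
```

View pics/p9.png

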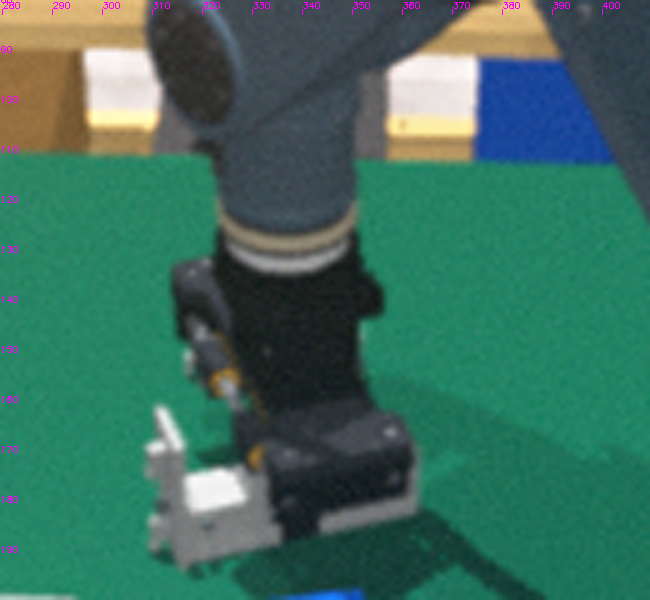

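Emit:
{"api": "apply_moves", "payload": {"steps": [{"x":0,"y":0,"z":5,"spin":0},{"x":0,"y":0,"z":10,"spin":0},{"x":0,"y":0,"z":18,"spin":0},{"x":0,"y":5,"z":22,"spin":0},{"x":-2,"y":12,"z":22,"spin":0.02},{"x":-5,"y":20,"z":22,"spin":0.04},{"x":-7,"y":25,"z":22,"spin":0.06},{"x":-9,"y":30,"z":22,"spin":0.06},{"x":-9,"y":30,"z":22,"spin":0.06},{"x":-9,"y":30,"z":18,"spin":0.06},{"x":-9,"y":30,"z":12,"spin":0.06},{"x":-9,"y":30,"z":5,"spin":0.06}]}}

```text
time_s: 15.85
position: [0.4564, -0.1606, 0.1894]
tcp_rot: [[0.723, 0.001, 0.691], [-0.691, -0.003, 0.723], [0.003, -1.0, -0.001]]
force: [0.9, -0.4, -4.5]
opening: 0.344
```

```bash
python3 st.py
```

```text
t 15.85 pos [ 456.4 -160.6  189.4] yaw -43.72 y ax [ 0.0014 -0.0033 -1.    ] F [ 0.9 -0.4 -4.5] M [-0.11  0.08 -0.02] op 29.9 q [-3.260e+01  2.010e+01  1.026e+02 -1.000e-01  5.710e+01  1.120e+01]
```

Emit:
{"api": "apply_moves", "payload": {"steps": [{"x":0,"y":30,"z":2,"spin":0.05},{"x":1,"y":30,"z":0,"spin":0.05},{"x":2,"y":30,"z":0,"spin":0.04},{"x":2,"y":28,"z":0,"spin":0.03},{"x":2,"y":24,"z":0,"spin":0.02},{"x":2,"y":16,"z":0,"spin":0.01},{"x":2,"y":10,"z":0,"spin":0},{"x":2,"y":5,"z":0,"spin":0},{"x":0,"y":2,"z":0,"spin":0},{"x":0,"y":0,"z":0,"spin":0}]}}

```text
time_s: 16.85
position: [0.4626, 0.0254, 0.196]
tcp_rot: [[0.852, 0.003, 0.523], [-0.523, -0.004, 0.852], [0.005, -1.0, -0.002]]
force: [-0.3, 0.1, -5.4]
opening: 0.344
```

```bash
python3 st.py; python3 - <<'E'
from h import *
for n in("side","top"):
    s=imaging.capture(n);cv2.imwrite(f"pics/{n}10.png",s[:,:,::-1])
E
```

```text
t 16.85 pos [462.6  25.4 196. ] yaw -31.54 y ax [ 0.0027 -0.0045 -1.    ] F [-0.3  0.1 -5.4] M [-0.13  0.2   0.02] op 29.9 q [-10.6  18.  104.8  -0.3  56.9  21.1]
```

View pics/side10.png

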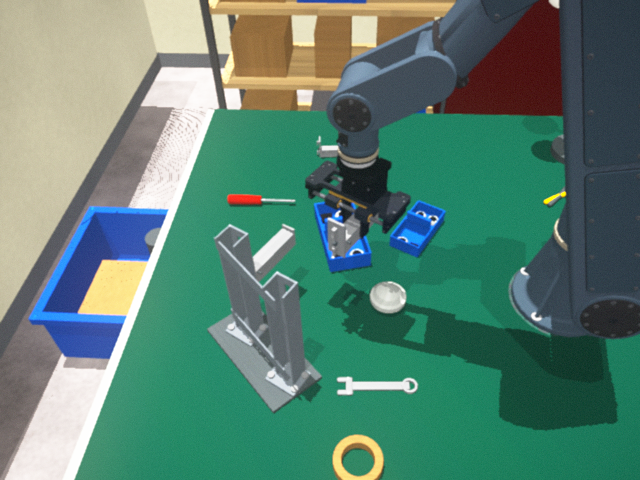

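View pics/top10.png

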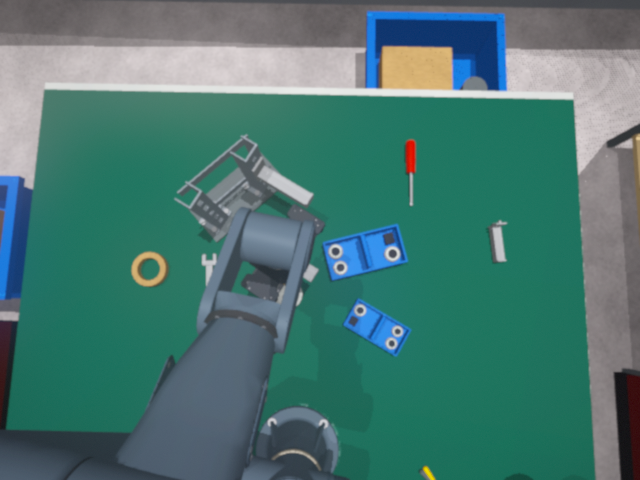

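```bash
cat > hold.py <<'E'
import sys
from rig2 import *
# overlay predicted bracket from TCP; args: img file, crop roi, scale, offset along (ox,oy,oz mm)
def held(dz=16.4,off=(-1.3,0)):
    s=read_state(); r=s["tcp_rot"]; yaw=np.arctan2(r[1,0],r[0,0])+np.pi/2
    a=np.radians(21.6); b=yaw-a
    o=np.array([np.cos(b)*off[0]-np.sin(b)*off[1],np.sin(b)*off[0]+np.cos(b)*off[1]])/1000
    p=s["position"]; return np.array([p[0]+o[0],p[1]+o[1],yaw]),p[2]+dz/1000
def wire(c,n,p,z,off,s,col=(0,0,255)):
    R,t=pose(p,z)
    for b in BR:
        q=((proj(n,b@R.T+t)-off+.5)*s).astype(int)
        for i in range(8):
            for j in range(i):
                if bin(i^j).count("1")==1: cv2.line(c,tuple(map(int,q[i])),tuple(map(int,q[j])),col,1)
def rigw(c,n,p,off,s,col=(0,255,255)):
    R,t=pose(p)
    def S(a,b):
        q=((proj(n,np.array([a,b])/1000.@R.T+t)-off+.5)*s).astype(int); cv2.line(c,tuple(map(int,q[0])),tuple(map(int,q[1])),col,1)
    S((0,-22,0),(0,-22,290));S((0,22,0),(0,22,290));S((0,-22,290),(0,22,290))
    for z in(47,97,147,197,247):
        for a,b in(((-6,z),(6,z)),((6,z),(6,z+26)),((6,z+26),(-6,z+26)),((-6,z+26),(-6,z))): S((0,)+a,(0,)+b)
def show(img,n,roi,s,out,p=None,z=None,rig=False):
    x,y,w,h=roi
    c=np.ascontiguousarray(cv2.resize(img[y:y+h,x:x+w],None,fx=s,fy=s,interpolation=cv2.INTER_CUBIC))
    if p is not None: wire(c,n,p,z,(x,y),s)
    if rig: rigw(c,n,pb,(x,y),s)
    cv2.imwrite(out,c)
E
python3 - <<'E'
from hold import *
p,z=held(); print(p,z)
show(cv2.imread("pics/side10.png"),"side",(290,160,130,110),6,"pics/h1.png",p,z)
E
```

```text
[0.6753 0.1018 1.0425] [ 0.5  1.1 -0.1  0.5 -0.3 -0.1 -0.6  0.4 -0.1  0.6 -1.  -0.9  0.2 -0.5
 -0.4 -0.8]
[0.5741 0.2127 1.0365] [-0.   1.   0.2  0.8 -0.8 -0.2 -0.6  0.2]
[0.4616931  0.0242194  1.01965826] 0.21245407823888987
```

View pics/h1.png

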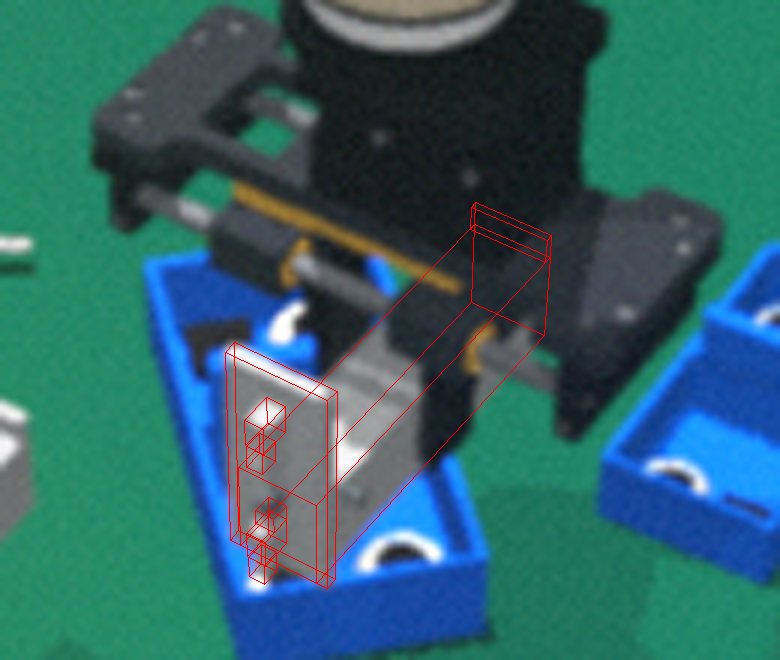

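Emit:
{"api": "apply_moves", "payload": {"steps": [{"x":3,"y":5,"z":0,"spin":0.01},{"x":6,"y":10,"z":0,"spin":0.008},{"x":9,"y":15,"z":-3,"spin":0},{"x":10,"y":17,"z":-6,"spin":0},{"x":10,"y":17,"z":-9,"spin":0},{"x":9,"y":15,"z":-10,"spin":0},{"x":6,"y":10,"z":-10,"spin":0},{"x":4,"y":6,"z":-10,"spin":0},{"x":2,"y":3,"z":-7,"spin":0},{"x":1,"y":1,"z":-5,"spin":0},{"x":0,"y":0,"z":-2,"spin":0},{"x":0,"y":0,"z":0,"spin":0}]}}

```text
time_s: 18.15
position: [0.5282, 0.1285, 0.1297]
tcp_rot: [[0.86, 0.004, 0.511], [-0.511, -0.005, 0.86], [0.006, -1.0, -0.002]]
force: [-0.1, -0.5, -4.8]
opening: 0.347
```

```bash
python3 st.py; python3 - <<'E'
from hold import *
p,z=held(); print(p,z)
R,t=pose(pb); Rb,tb=pose(p,z); h=Rb@np.array([.07,0,.012])+tb; print("heel in seat",(R.T@(h-t-[0,0,.147])*1000).round(1))
for n,roi,s in(("side",(240,230,100,110),6),("top",(165,150,150,120),5)):
    im=imaging.capture(n)[:,:,::-1]; cv2.imwrite(f"pics/{n}11.png",im)
    show(im,n,roi,s,f"pics/h2{n}.png",p,z,True)
    show(im,n,roi,s,f"pics/h2{n}r.png")
E
```

```text
t 18.15 pos [528.2 128.5 129.7] yaw -30.71 y ax [ 0.0037 -0.0047 -1.    ] F [-0.1 -0.5 -4.8] M [-0.11  0.12  0.  ] op 30.2 q [ 2.1 29.4 97.9 -0.4 52.6 33. ]
[0.6753 0.1018 1.0425] [ 0.5  1.1 -0.1  0.5 -0.3 -0.1 -0.6  0.4 -0.1  0.6 -1.  -0.9  0.2 -0.5
 -0.4 -0.8]
[0.5741 0.2127 1.0365] [-0.   1.   0.2  0.8 -0.8 -0.2 -0.6  0.2]
[0.52717912 0.12768544 1.03478385] 0.14611835304713333
heel in seat [-27.   -3.   11.1]
```

View pics/h2side.png

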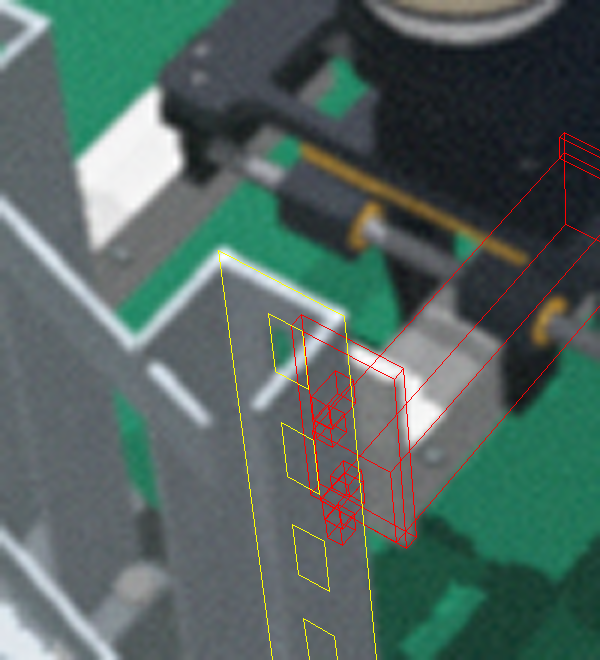

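View pics/h2top.png

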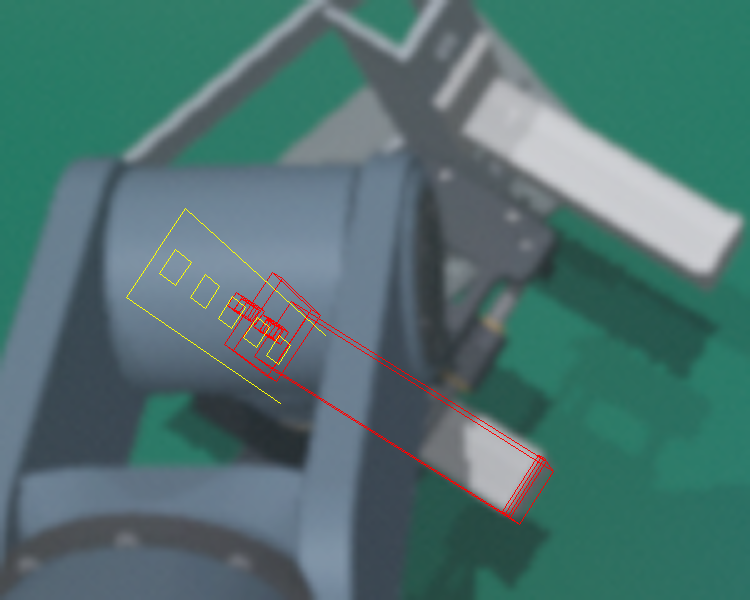

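View pics/h2sider.png

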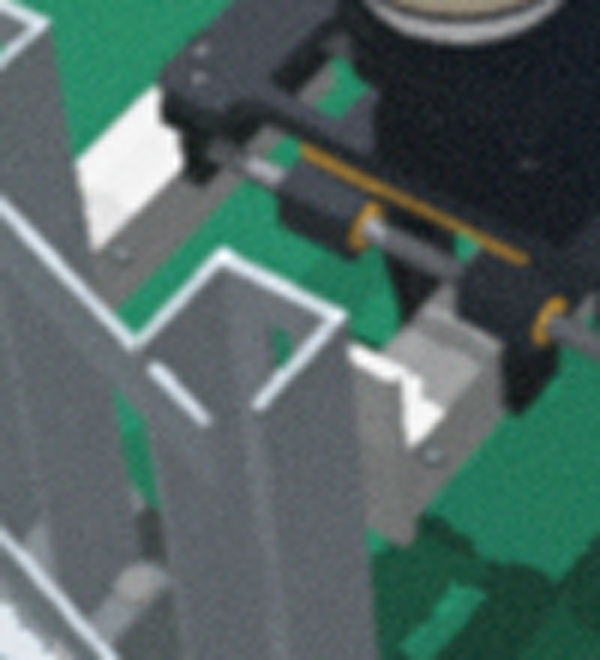

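Emit:
{"api": "apply_moves", "payload": {"steps": [{"x":-2,"y":1,"z":1,"spin":0.002},{"x":2,"y":4,"z":0,"spin":0},{"x":3,"y":5,"z":0,"spin":0},{"x":1,"y":2,"z":0,"spin":0},{"x":0,"y":0,"z":0,"spin":0}]}}

```text
time_s: 18.75
position: [0.5338, 0.1409, 0.1331]
tcp_rot: [[0.86, 0.008, 0.51], [-0.51, -0.004, 0.86], [0.009, -1.0, 0.001]]
force: [0.3, 0.4, -5.5]
opening: 0.34
```

```bash
cat > heel.py <<'E'
from hold import *
def heel():
    p,z=held(); R,t=pose(pb); Rb,tb=pose(p,z); h=Rb@np.array([.07,0,.012])+tb; return (R.T@(h-t-[0,0,.147])*1000).round(1), round(p[2]-pb[2],4)
if __name__=="__main__":
    f=read_state()["force"]; R,_=pose(pb); print("heel",heel(),"F local",(R.T@f).round(1))
E
python3 st.py; python3 heel.py | tail -1; python3 - <<'E'
from hold import *
p,z=held()
for n,roi,s in(("side",(240,230,100,110),6),("top",(165,150,150,120),5)):
    im=imaging.capture(n)[:,:,::-1]
    show(im,n,roi,s,f"pics/h3{n}.png",p,z,True)
E
```

```text
t 18.75 pos [533.8 140.9 133.1] yaw -30.68 y ax [ 0.0084 -0.0043 -1.    ] F [ 0.3  0.4 -5.5] M [-0.13  0.14  0.04] op 29.6 q [ 3.4 29.6 96.7 -0.3 53.3 34.2]
heel (array([-13.4,  -1.5,  14.5]), np.float64(-0.0011)) F local [ 0.4 -0.  -5.5]
[0.6753 0.1018 1.0425] [ 0.5  1.1 -0.1  0.5 -0.3 -0.1 -0.6  0.4 -0.1  0.6 -1.  -0.9  0.2 -0.5
 -0.4 -0.8]
[0.5741 0.2127 1.0365] [-0.   1.   0.2  0.8 -0.8 -0.2 -0.6  0.2]
```

View pics/h3top.png

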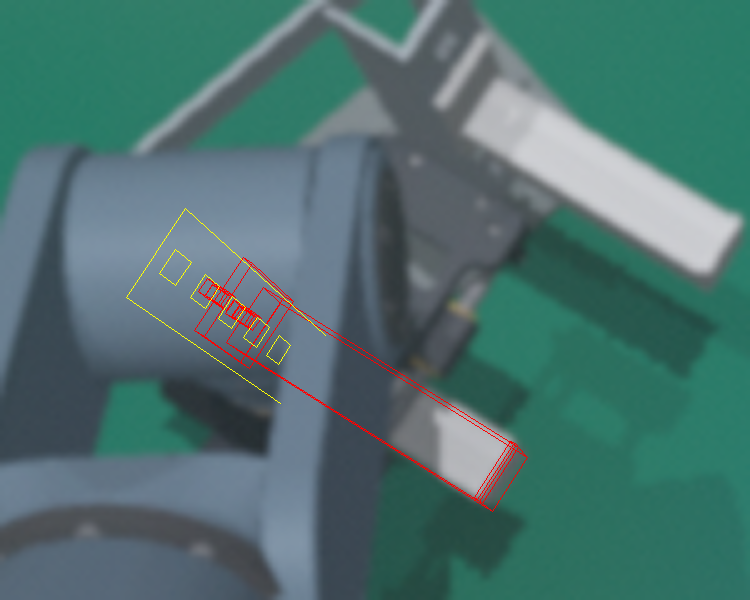

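View pics/h3side.png

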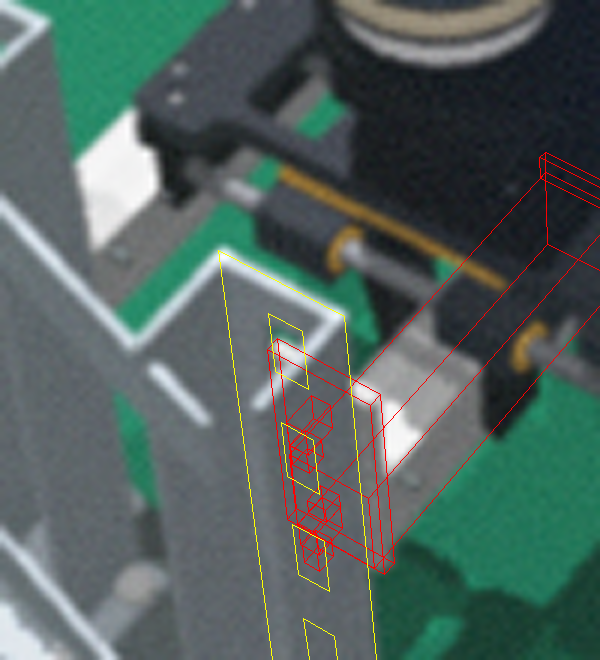

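Emit:
{"api": "apply_moves", "payload": {"steps": [{"x":-1,"y":1,"z":-2,"spin":0.001},{"x":0,"y":0,"z":0,"spin":0},{"x":0,"y":0,"z":0,"spin":0}]}}

```text
time_s: 19.15
position: [0.532, 0.1416, 0.1306]
tcp_rot: [[0.861, 0.007, 0.509], [-0.509, -0.005, 0.861], [0.008, -1.0, -0.0]]
force: [0.1, -0.0, -4.6]
opening: 0.341
```

```bash
python3 st.py; python3 heel.py | tail -1
```

```text
t 19.15 pos [532.  141.6 130.6] yaw -30.62 y ax [ 0.007  -0.0046 -1.    ] F [ 0.1 -0.  -4.6] M [-0.11  0.08 -0.03] op 29.7 q [ 3.5 29.7 97.  -0.4 53.  34.3]
heel (array([-13.7,   0.5,  12. ]), np.float64(-0.0001)) F local [ 0.  -0.1 -4.6]
```

Emit:
{"api": "apply_moves", "payload": {"steps": [{"x":1.5,"y":2.5,"z":0,"spin":0},{"x":1.5,"y":2.6,"z":0,"spin":0},{"x":1.5,"y":2.6,"z":0,"spin":0},{"x":1.0,"y":1.7,"z":0,"spin":0},{"x":0,"y":0,"z":0,"spin":0}]}}

```text
time_s: 19.65
position: [0.5367, 0.1499, 0.1304]
tcp_rot: [[0.861, 0.004, 0.509], [-0.509, -0.008, 0.861], [0.007, -1.0, -0.005]]
force: [-0.7, -3.4, -2.1]
opening: 0.341
```

```bash
python3 st.py; python3 heel.py | tail -1
```

```text
t 19.65 pos [536.7 149.9 130.4] yaw -30.59 y ax [ 0.0038 -0.0081 -1.    ] F [-0.7 -3.4 -2.1] M [-0.53  0.29 -0.02] op 29.7 q [ 4.4 30.2 95.8 -0.6 53.8 35.3]
heel (array([-4.3,  0.7, 11.8]), np.float64(0.0004)) F local [-3.3 -1.1 -2.1]
```

Emit:
{"api": "apply_moves", "payload": {"steps": [{"x":1.3,"y":2.2,"z":0,"spin":0},{"x":1.3,"y":2.2,"z":0,"spin":0},{"x":1.0,"y":1.7,"z":0,"spin":0}]}}

```text
time_s: 19.95
position: [0.5381, 0.1522, 0.1299]
tcp_rot: [[0.862, -0.002, 0.507], [-0.507, -0.016, 0.862], [0.006, -1.0, -0.015]]
force: [-3.1, -9.7, -1.0]
opening: 0.344
```

```bash
python3 st.py; python3 heel.py | tail -1
```

```text
t 19.95 pos [538.1 152.2 129.9] yaw -30.49 y ax [-0.0022 -0.0157 -0.9999] F [-3.1 -9.7 -1. ] M [-1.3   0.46 -0.04] op 29.9 q [ 4.9 30.6 95.2 -1.1 54.4 36. ]
heel (array([-1.6,  0.8, 11.3]), np.float64(0.0021)) F local [-10.   -2.3  -1. ]
```

Emit:
{"api": "apply_moves", "payload": {"steps": [{"x":0.8,"y":1.4,"z":-2,"spin":0},{"x":0.8,"y":1.4,"z":-2.5,"spin":0},{"x":0.8,"y":1.4,"z":-2.5,"spin":0}]}}

```text
time_s: 20.25
position: [0.5377, 0.1521, 0.1238]
tcp_rot: [[0.863, -0.009, 0.506], [-0.506, -0.024, 0.862], [0.004, -1.0, -0.025]]
force: [-4.1, -8.1, -0.0]
opening: 0.34
```

```bash
python3 st.py; python3 heel.py | tail -1
```

```text
t 20.25 pos [537.7 152.1 123.8] yaw -30.37 y ax [-0.0088 -0.0238 -0.9997] F [-4.1 -8.1 -0. ] M [-1.02  0.62  0.  ] op 29.6 q [ 5.1 31.3 95.1 -1.6 54.2 36.5]
heel (array([-1.8,  1.2,  5.2]), np.float64(0.0042)) F local [-9.1 -0.5 -0. ]
```

Emit:
{"api": "apply_moves", "payload": {"steps": [{"x":0.4,"y":0.7,"z":-2.5,"spin":0},{"x":0.4,"y":0.7,"z":-2.5,"spin":0}]}}

```text
time_s: 20.45
position: [0.5374, 0.1522, 0.1191]
tcp_rot: [[0.863, -0.011, 0.505], [-0.505, -0.026, 0.863], [0.003, -1.0, -0.028]]
force: [-2.5, -6.2, -1.5]
opening: 0.342
```

```bash
python3 st.py; python3 heel.py | tail -1
```

```text
t 20.45 pos [537.4 152.2 119.1] yaw -30.34 y ax [-0.0113 -0.0262 -0.9996] F [-2.5 -6.2 -1.5] M [-0.64  0.42  0.07] op 29.8 q [ 5.2 31.7 95.2 -1.8 53.9 36.6]
heel (array([-2. ,  1.6,  0.5]), np.float64(0.0049)) F local [-6.6 -0.9 -1.5]
```

Emit:
{"api": "apply_moves", "payload": {"steps": [{"x":0.3,"y":0.5,"z":-2.5,"spin":0},{"x":0.3,"y":0.5,"z":-2.5,"spin":0}]}}

```text
time_s: 20.65
position: [0.5375, 0.1518, 0.1163]
tcp_rot: [[0.864, -0.012, 0.504], [-0.504, -0.029, 0.863], [0.004, -1.0, -0.031]]
force: [-6.7, -6.6, 15.2]
opening: 0.337
```

```bash
python3 st.py; python3 heel.py | tail -1
```

```text
t 20.65 pos [537.5 151.8 116.3] yaw -30.24 y ax [-0.0124 -0.029  -0.9995] F [-6.7 -6.6 15.2] M [-0.83  1.06  0.19] op 29.4 q [ 5.3 32.  95.3 -2.  53.6 36.7]
heel (array([-2.2,  1.4, -2.3]), np.float64(0.0064)) F local [-9.1  2.4 15.2]
```

Emit:
{"api": "apply_moves", "payload": {"steps": [{"x":0.3,"y":0.5,"z":-3,"spin":0},{"x":0.3,"y":0.5,"z":-3,"spin":0}]}}

```text
time_s: 20.85
position: [0.5377, 0.1517, 0.116]
tcp_rot: [[0.865, -0.013, 0.502], [-0.502, -0.032, 0.864], [0.005, -0.999, -0.034]]
force: [-7.6, -6.4, 15.7]
opening: 0.344
```

```bash
python3 st.py; python3 heel.py | tail -1; python3 - <<'E'
from hold import *
R,t=pose(pb); p=np.array([*(R@np.array([-.07,0,0])+t)[:2],pb[2]])
for n,roi,s in(("side",(200,215,130,110),6),("top",(165,125,155,120),5)):
    im=imaging.capture(n)[:,:,::-1]; cv2.imwrite(f"pics/{n}12.png",im)
    show(im,n,roi,s,f"pics/h4{n}.png",p,.135,True)
E
```

```text
t 20.85 pos [537.7 151.7 116. ] yaw -30.12 y ax [-0.0125 -0.0319 -0.9994] F [-7.6 -6.4 15.7] M [-0.82  1.36  0.09] op 29.9 q [ 5.3 32.  95.2 -2.2 53.6 36.8]
heel (array([-2.2,  1.4, -2.6]), np.float64(0.0087)) F local [-9.4  3.3 15.7]
[0.6753 0.1018 1.0425] [ 0.5  1.1 -0.1  0.5 -0.3 -0.1 -0.6  0.4 -0.1  0.6 -1.  -0.9  0.2 -0.5
 -0.4 -0.8]
[0.5741 0.2127 1.0365] [-0.   1.   0.2  0.8 -0.8 -0.2 -0.6  0.2]
```

View pics/h4side.png

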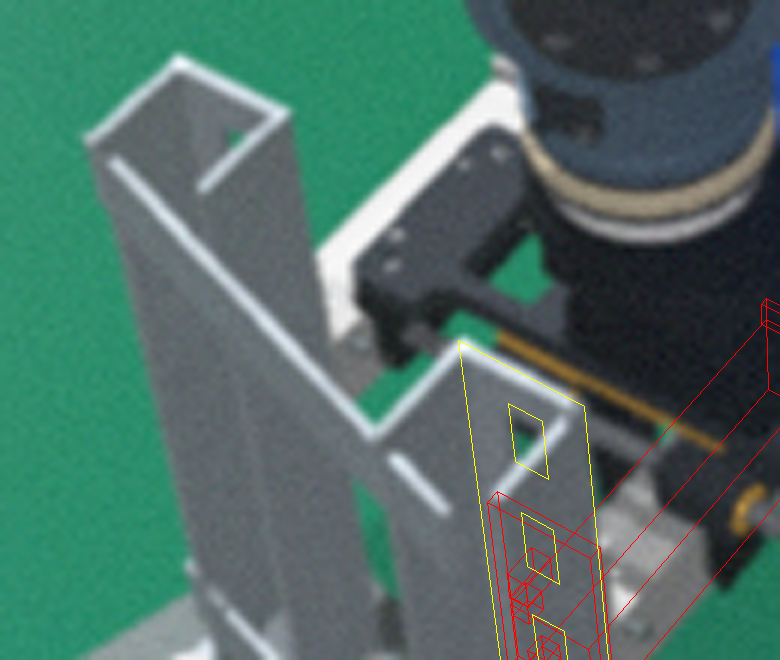

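View pics/h4top.png

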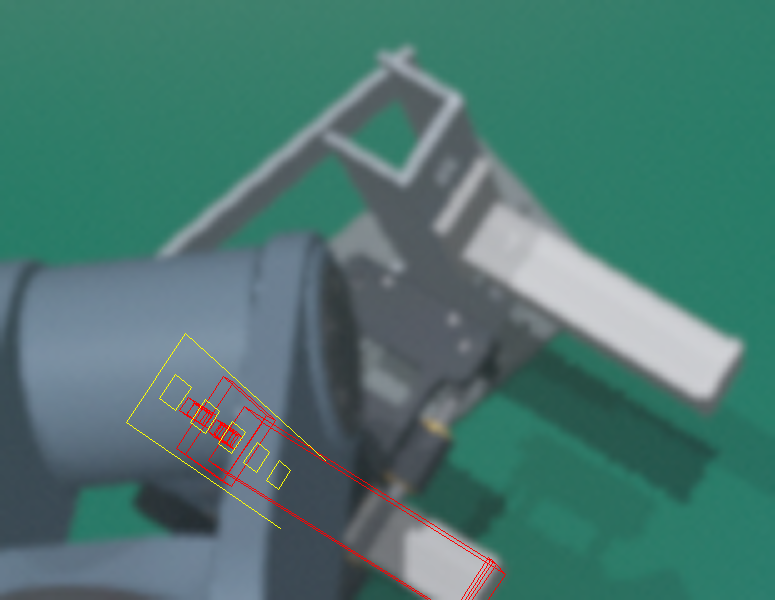

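Emit:
{"api": "apply_moves", "payload": {"steps": [{"x":0.3,"y":0.5,"z":-6,"spin":0},{"x":0,"y":0,"z":-4,"spin":0}]}}

```text
time_s: 21.15
position: [0.538, 0.1516, 0.1153]
tcp_rot: [[0.866, -0.01, 0.5], [-0.5, -0.034, 0.865], [0.008, -0.999, -0.035]]
force: [-5.4, -2.3, 16.8]
opening: 0.341
```

```bash
python3 st.py; python3 heel.py | tail -1
```

```text
t 21.15 pos [538.  151.6 115.3] yaw -29.99 y ax [-0.0102 -0.034  -0.9994] F [-5.4 -2.3 16.8] M [-0.57  1.56  0.05] op 29.7 q [ 5.4 32.1 95.3 -2.3 53.4 36.8]
heel (array([-2.1,  1.2, -3.3]), np.float64(0.0108)) F local [-4.8  3.5 16.8]
```

Emit:
{"api": "apply_moves", "payload": {"steps": [{"x":0,"y":0,"z":0,"spin":0},{"x":0,"y":0,"z":0,"spin":0},{"x":0,"y":0,"z":0,"spin":0},{"x":0,"y":0,"z":0,"spin":0}], "grip": 48}}

```text
time_s: 21.55
position: [0.5434, 0.1545, 0.1199]
tcp_rot: [[0.866, 0.004, 0.501], [-0.501, -0.029, 0.865], [0.018, -1.0, -0.023]]
force: [-0.1, -1.1, -0.4]
opening: 0.541
```

```bash
python3 st.py; python3 heel.py | tail -1
```

```text
t 21.55 pos [543.4 154.5 119.9] yaw -30.04 y ax [ 0.0039 -0.0289 -0.9996] F [-0.1 -1.1 -0.4] M [-0.04  0.14  0.03] op 47.0 q [ 5.5 31.7 94.9 -2.1 53.3 36.8]
heel (array([ 3.1, -2. ,  1.3]), np.float64(0.01)) F local [-1.  -0.5 -0.4]
```

Emit:
{"api": "apply_moves", "payload": {"steps": [{"x":-1,"y":-2,"z":4,"spin":0},{"x":0,"y":0,"z":12,"spin":0},{"x":0,"y":0,"z":20,"spin":0},{"x":0,"y":0,"z":25,"spin":0},{"x":-2,"y":-5,"z":25,"spin":0},{"x":-5,"y":-15,"z":25,"spin":0},{"x":-7,"y":-25,"z":22,"spin":0},{"x":-8,"y":-30,"z":15,"spin":0},{"x":-8,"y":-32,"z":5,"spin":0},{"x":-5,"y":-32,"z":0,"spin":0},{"x":0,"y":-32,"z":0,"spin":0},{"x":0,"y":-32,"z":0,"spin":0}]}}

```text
time_s: 22.75
position: [0.5061, -0.0532, 0.2864]
tcp_rot: [[0.869, 0.012, 0.494], [-0.494, -0.029, 0.869], [0.025, -1.0, -0.019]]
force: [1.2, 0.7, -0.1]
opening: 0.55
```

```bash
python3 st.py; python3 - <<'E'
from hold import *
for n,roi,s in(("side",(200,215,130,110),6),("top",(165,125,155,120),5)):
    im=imaging.capture(n)[:,:,::-1]; cv2.imwrite(f"pics/{n}13.png",im)
    show(im,n,roi,s,f"pics/h5{n}.png")
E
```

```text
t 22.75 pos [506.1 -53.2 286.4] yaw -29.61 y ax [ 0.0123 -0.0287 -0.9995] F [ 1.2  0.7 -0.1] M [-0.1   0.06 -0.02] op 47.9 q [-17.7  15.   92.5  -1.4  71.3  12.4]
[0.6753 0.1018 1.0425] [ 0.5  1.1 -0.1  0.5 -0.3 -0.1 -0.6  0.4 -0.1  0.6 -1.  -0.9  0.2 -0.5
 -0.4 -0.8]
[0.5741 0.2127 1.0365] [-0.   1.   0.2  0.8 -0.8 -0.2 -0.6  0.2]
```

View pics/h5side.png

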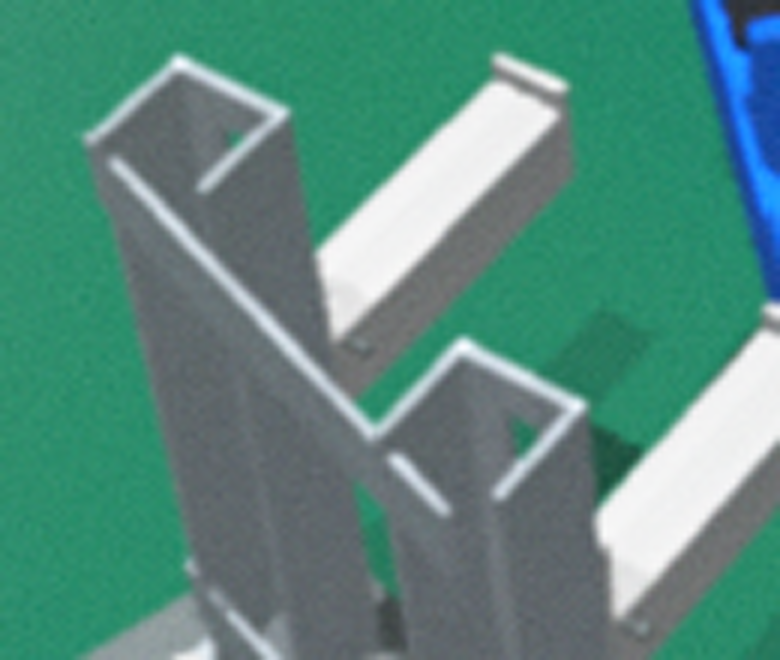

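View pics/h5top.png

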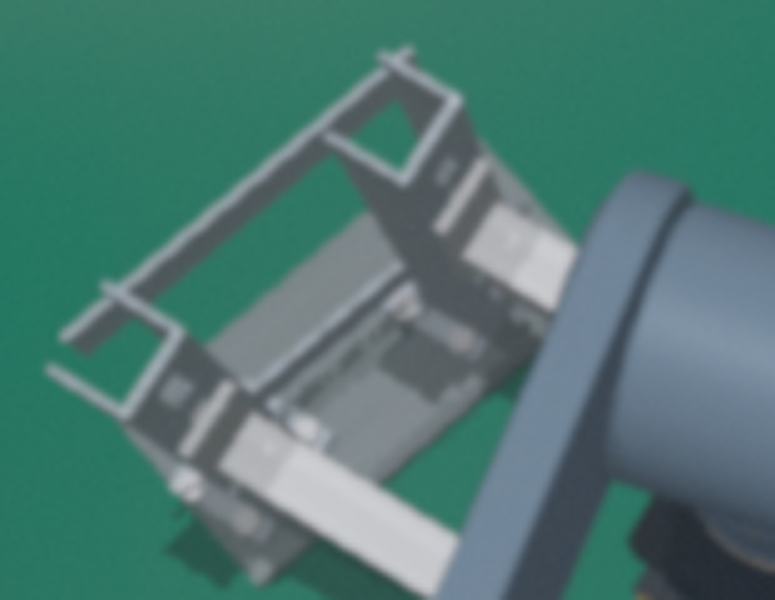

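```bash
python3 - <<'E'
from fit import *
from scipy.optimize import brentq
def z(p,yaw,off,v):
    xa=np.array([np.cos(yaw),np.sin(yaw),0]); f=lambda z:proj("side",np.array([p[0],p[1],0])+xa*off/1000+[0,0,z])[0,1]-v
    return brentq(f,-.2,.3)
y=np.radians(-68.4)
for th in(0,5,10,15): print(th,"tip-TCP mm", (z((.5216,-.3781),y,-30-th,189.9)+.0168)*1000, (z((.5214,-.3779),y,-28.5-th,181)-.0144)*1000,(z((.5249,-.3799),y,-43.5-th,176)-.0432)*1000)
E
```

```text
0 tip-TCP mm 19.494304359217274 18.97571283872471 17.3423182006539
5 tip-TCP mm 23.530901610357084 22.882162789063468 21.177347877567588
10 tip-TCP mm 27.56749886149681 26.78861273940237 25.012377554481326
15 tip-TCP mm 31.60409611263655 30.695062689741402 28.847407231394936
```

Emit:
{"api": "apply_moves", "payload": {"steps": [{"x":0,"y":-20,"z":-5,"spin":-0.06},{"x":0,"y":-20,"z":-8,"spin":-0.08},{"x":0,"y":-20,"z":-10,"spin":-0.1},{"x":0,"y":-14,"z":-14,"spin":-0.1},{"x":0,"y":-10,"z":-16,"spin":-0.1},{"x":0,"y":-7,"z":-16,"spin":-0.1},{"x":0,"y":-5,"z":-16,"spin":-0.1},{"x":0,"y":-2,"z":-14,"spin":-0.08},{"x":0,"y":0,"z":-12,"spin":-0.05},{"x":0,"y":0,"z":-8,"spin":-0.02},{"x":0,"y":0,"z":-4,"spin":0},{"x":0,"y":0,"z":0,"spin":0}], "grip": 46}}

```text
time_s: 24.05
position: [0.509, -0.1502, 0.1651]
tcp_rot: [[0.226, -0.006, 0.974], [-0.974, -0.031, 0.225], [0.029, -1.0, -0.013]]
force: [0.3, 0.6, 0.9]
opening: 0.527
```

```bash
python3 st.py; python3 - <<'E'
from hold import *
Rb,tb=pose(pb);Ru,tu=pose(pu)
B=np.array([*(Rb@np.array([-.07,0,0])+tb)[:2],pb[2]]);U=np.array([*(Ru@np.array([-.07,0,0])+tu)[:2],pu[2]])
for n,roi,s in(("side",(200,215,160,130),5),("top",(165,125,155,120),5)):
    im=imaging.capture(n)[:,:,::-1]; cv2.imwrite(f"pics/{n}14.png",im)
    x,y,w,h=roi
    c=np.ascontiguousarray(cv2.resize(im[y:y+h,x:x+w],None,fx=s,fy=s,interpolation=cv2.INTER_CUBIC))
    wire(c,n,B,.135,(x,y),s); wire(c,n,U,.135,(x,y),s)
    cv2.imwrite(f"pics/h6{n}.png",c)
E
```

```text
t 24.05 pos [ 509.  -150.2  165.1] yaw -76.96 y ax [-0.0063 -0.0309 -0.9995] F [0.3 0.6 0.9] M [-0.01  0.14 -0.01] op 45.9 q [-27.4  25.6  97.8  -2.1  56.2  50.7]
[0.6753 0.1018 1.0425] [ 0.5  1.1 -0.1  0.5 -0.3 -0.1 -0.6  0.4 -0.1  0.6 -1.  -0.9  0.2 -0.5
 -0.4 -0.8]
[0.5741 0.2127 1.0365] [-0.   1.   0.2  0.8 -0.8 -0.2 -0.6  0.2]
```

View pics/h6side.png

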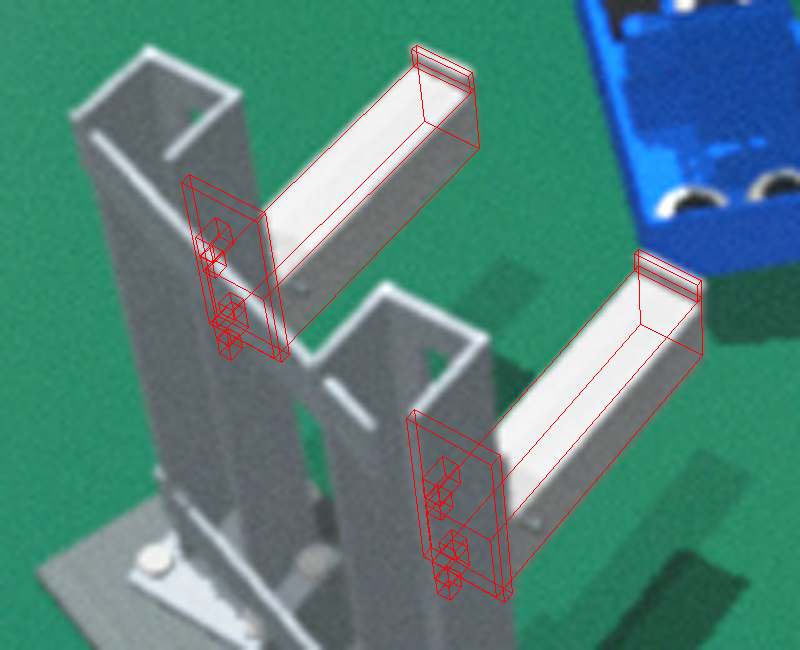

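View pics/h6top.png

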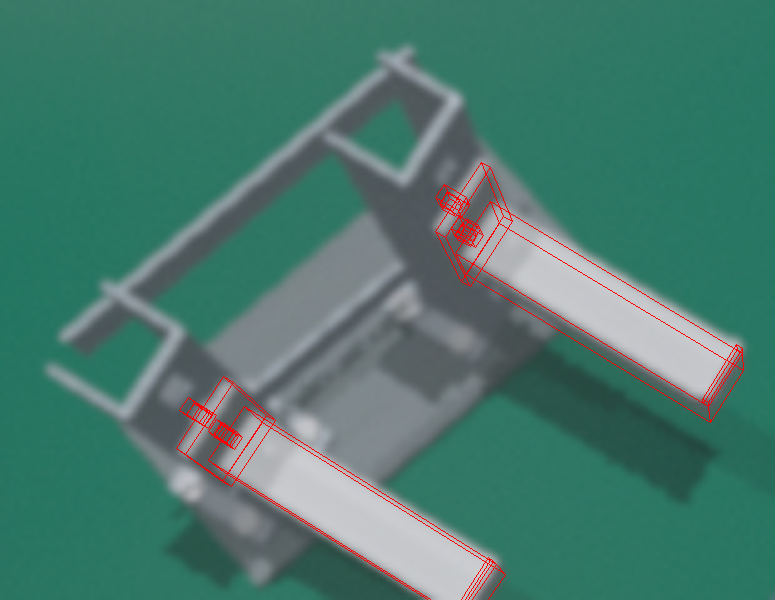

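View pics/side14.png

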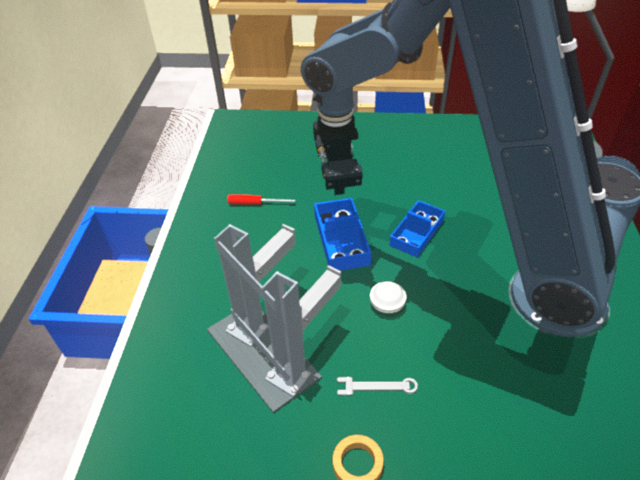

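```bash
cat > armfit.py <<'E'
from rig2 import *
im={n:cv2.imread(f"pics/{n}14.png") for n in("side","top")}
def armfit(p0):
    R,t=pose(p0,.135)
    W={};A={};roi=(0,0,640,480)
    for n in("side","top"):
        # weight: hull of dilated outer 95mm of arm
        q=proj(n,box(-82,25,-27,27,-10,56)@R.T+t); m=np.zeros((480,640),np.uint8); cv2.fillConvexPoly(m,cv2.convexHull(q.astype(np.int32)),1)
        x,y,w,h=cv2.boundingRect(m); roi=(x,y,w,h); a=alpha(n,im[n],roi,"gray"); A[n]=(roi,np.clip((a-.3)/.65,0,1),m[y:y+h,x:x+w])
    def cost(d,names=("side","top")):
        p=p0+np.array([d[0]/1000,d[1]/1000,d[2]/100]); R,t=pose(p,.135)
        return sum((((render(n,BR[:3],R,t,A[n][0])-A[n][1])**2)*A[n][2]).sum() for n in names)
    for names in(("side",),("top",),("side","top")):
        r=minimize(cost,[0,0,0],args=(names,),method="Nelder-Mead",options=dict(initial_simplex=np.array([[0,0,0],[4,0,0],[0,4,0],[0,0,4]]),xatol=.05,fatol=.01))
        print(names,r.x.round(2),round(r.fun,1),round(cost([0,0,0],names),1))
    return p0+np.array([r.x[0]/1000,r.x[1]/1000,r.x[2]/100])
Rb,tb=pose(pb);Ru,tu=pose(pu)
B=np.array([*(Rb@np.array([-.07,0,0])+tb)[:2],pb[2]]);U=np.array([*(Ru@np.array([-.07,0,0])+tu)[:2],pu[2]])
fb=armfit(B);fu=armfit(U); print(fb.round(4),fu.round(4))
d=fb[:2]-fu[:2]; psi=(fb[2]+fu[2])/2; x=np.array([np.cos(psi),np.sin(psi)]); print("psi",np.degrees(psi),"len",np.linalg.norm(d),"depth",d@x,"lat",d@[-x[1],x[0]],"row",np.degrees(np.arctan2(d[1],d[0])))
np.save("arms.npy",np.array([fb,fu]))
E
python3 armfit.py
```

```text
[0.6753 0.1018 1.0425] [ 0.5  1.1 -0.1  0.5 -0.3 -0.1 -0.6  0.4 -0.1  0.6 -1.  -0.9  0.2 -0.5
 -0.4 -0.8]
[0.5741 0.2127 1.0365] [-0.   1.   0.2  0.8 -0.8 -0.2 -0.6  0.2]
('side',) [-1.76 -2.05  0.12] 90.8 102.7
('top',) [-0.89 -0.21  4.31] 207.4 214.1
('side', 'top') [-1.6  -1.76  0.61] 305.7 316.9
('side',) [-0.05 -2.53  0.97] 36.8 55.5
('top',) [2.4  0.46 2.19] 66.0 94.2
('side', 'top') [ 0.58 -1.89  0.83] 115.4 149.8
[0.5368 0.1506 1.0426] [0.6406 0.0395 1.0508]
psi 59.97079010287797 len 0.1520964822604687 depth 0.044291220374285 lat 0.14550473433454184 row 133.0406927880542
```

Emit:
{"api": "apply_moves", "payload": {"steps": [{"x":-2,"y":-3,"z":-6,"spin":0.02},{"x":-3,"y":-4,"z":-12,"spin":0.014},{"x":-3,"y":-4,"z":-15,"spin":0},{"x":-1,"y":-1,"z":-15,"spin":0},{"x":0,"y":0,"z":-15,"spin":0},{"x":0,"y":0,"z":-15,"spin":0},{"x":0,"y":0,"z":-10,"spin":0},{"x":0,"y":0,"z":-5,"spin":0},{"x":0,"y":0,"z":0,"spin":0}]}}

```text
time_s: 25.05
position: [0.5027, -0.1661, 0.0727]
tcp_rot: [[0.267, 0.006, 0.964], [-0.963, -0.038, 0.267], [0.038, -0.999, -0.004]]
force: [-0.4, 0.5, -0.0]
opening: 0.525
```

```bash
python3 st.py; python3 - <<'E'
from hold import *
im=imaging.capture("side")[:,:,::-1]; show(im,"side",(300,130,110,150),5,"pics/t1.png")
E
```

```text
t 25.05 pos [ 502.7 -166.1   72.7] yaw -74.51 y ax [ 0.0063 -0.0377 -0.9993] F [-0.4  0.5 -0. ] M [-0.05  0.16 -0.02] op 45.7 q [-29.3  33.6 103.   -2.5  42.1  47.1]
[0.6753 0.1018 1.0425] [ 0.5  1.1 -0.1  0.5 -0.3 -0.1 -0.6  0.4 -0.1  0.6 -1.  -0.9  0.2 -0.5
 -0.4 -0.8]
[0.5741 0.2127 1.0365] [-0.   1.   0.2  0.8 -0.8 -0.2 -0.6  0.2]
```

View pics/t1.png

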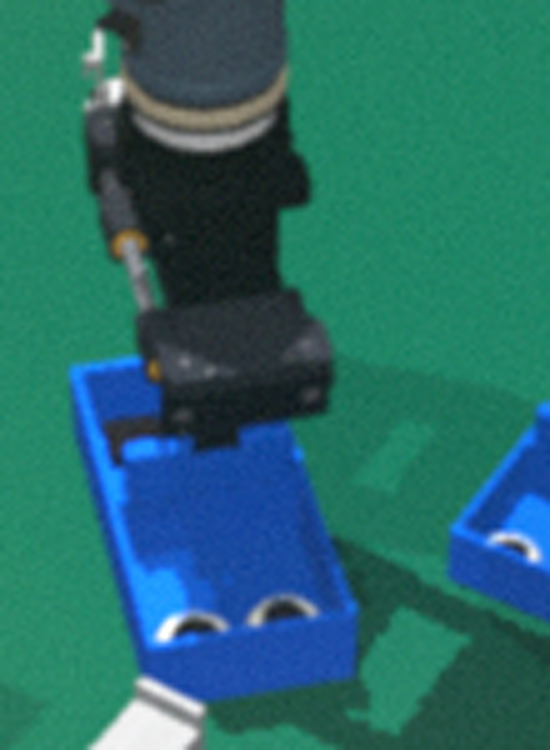

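Emit:
{"api": "apply_moves", "payload": {"steps": [{"x":0,"y":6,"z":3,"spin":0},{"x":0,"y":14,"z":3,"spin":0},{"x":0,"y":28,"z":3,"spin":0},{"x":0,"y":-28,"z":0,"spin":0},{"x":0,"y":0,"z":0,"spin":0},{"x":0,"y":0,"z":0,"spin":0}]}}

```text
time_s: 25.7
position: [0.5053, -0.1402, 0.0868]
tcp_rot: [[0.271, 0.013, 0.963], [-0.962, -0.04, 0.271], [0.042, -0.999, 0.002]]
force: [-0.2, -0.1, -0.2]
opening: 0.526
```

```bash
python3 st.py
```

```text
t 25.7 pos [ 505.3 -140.2   86.8] yaw -74.29 y ax [ 0.0134 -0.0397 -0.9991] F [-0.2 -0.1 -0.2] M [-0.05  0.21  0.01] op 45.8 q [-26.6  31.8 103.4  -2.5  43.1  49.4]
```

Emit:
{"api": "apply_moves", "payload": {"steps": [{"x":-1,"y":-6,"z":-3,"spin":-0.005},{"x":-2,"y":-8,"z":-8,"spin":-0.005},{"x":-1,"y":-6,"z":-11,"spin":0},{"x":-1,"y":-3,"z":-12,"spin":0},{"x":0,"y":0,"z":-11,"spin":0},{"x":0,"y":0,"z":-8,"spin":0},{"x":0,"y":0,"z":-4,"spin":0},{"x":0,"y":0,"z":0,"spin":0}]}}

```text
time_s: 26.5
position: [0.4984, -0.1645, 0.0242]
tcp_rot: [[0.259, 0.011, 0.966], [-0.965, -0.039, 0.259], [0.04, -0.999, 0.001]]
force: [0.1, 0.3, 0.6]
opening: 0.529
```

```bash
python3 st.py; python3 - <<'E'
from hold import *
im=imaging.capture("side")[:,:,::-1]; show(im,"side",(300,130,110,150),5,"pics/t2.png")
E
```

```text
t 26.5 pos [ 498.4 -164.5   24.2] yaw -74.99 y ax [ 0.011  -0.0385 -0.9992] F [0.1 0.3 0.6] M [-0.01  0.18 -0.04] op 46.0 q [-29.4  38.3 105.2  -2.8  34.9  47.8]
[0.6753 0.1018 1.0425] [ 0.5  1.1 -0.1  0.5 -0.3 -0.1 -0.6  0.4 -0.1  0.6 -1.  -0.9  0.2 -0.5
 -0.4 -0.8]
[0.5741 0.2127 1.0365] [-0.   1.   0.2  0.8 -0.8 -0.2 -0.6  0.2]
```

View pics/t2.png

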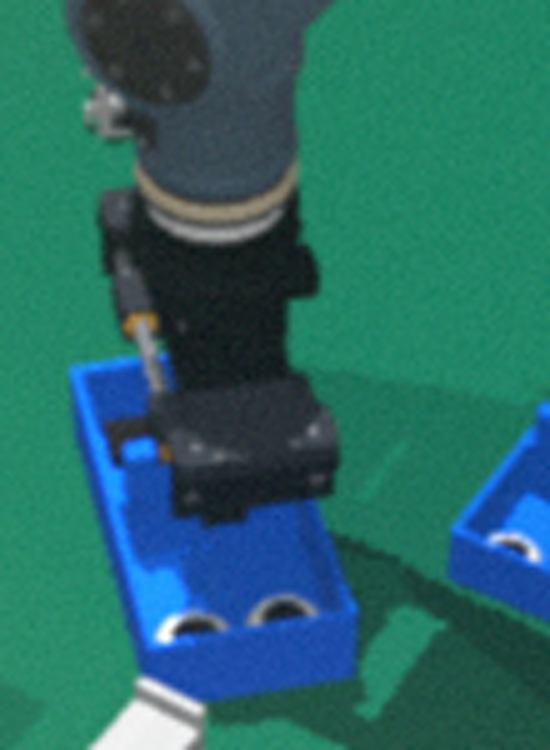

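Emit:
{"api": "apply_moves", "payload": {"steps": [{"x":1,"y":0,"z":-2,"spin":0},{"x":0,"y":0,"z":0,"spin":0},{"x":0,"y":0,"z":0,"spin":0},{"x":0,"y":0,"z":0,"spin":0},{"x":0,"y":0,"z":0,"spin":0},{"x":0,"y":0,"z":0,"spin":0},{"x":0,"y":0,"z":0,"spin":0},{"x":0,"y":0,"z":0,"spin":0},{"x":0,"y":0,"z":0,"spin":0},{"x":0,"y":0,"z":0,"spin":0}], "grip": 3}}

```text
time_s: 27.55
position: [0.5009, -0.1644, 0.0241]
tcp_rot: [[0.259, 0.014, 0.966], [-0.965, -0.039, 0.259], [0.042, -0.999, 0.003]]
force: [0.2, -0.6, -0.2]
opening: 0.139
```

```bash
python3 st.py
```

```text
t 27.55 pos [ 500.9 -164.4   24.1] yaw -74.99 y ax [ 0.0142 -0.0394 -0.9991] F [ 0.2 -0.6 -0.2] M [0.33 0.28 0.07] op 12.1 q [-29.3  38.4 105.1  -2.8  34.8  47.9]
```

Emit:
{"api": "apply_moves", "payload": {"steps": [{"x":0,"y":0,"z":4,"spin":0},{"x":0,"y":0,"z":9,"spin":0},{"x":0,"y":0,"z":15,"spin":0},{"x":0,"y":0,"z":20,"spin":0},{"x":0,"y":0,"z":22,"spin":0.01},{"x":0,"y":0,"z":22,"spin":0.02},{"x":0,"y":2,"z":22,"spin":0.03},{"x":1,"y":4,"z":22,"spin":0.04},{"x":2,"y":8,"z":22,"spin":0.05},{"x":4,"y":12,"z":22,"spin":0.05},{"x":5,"y":15,"z":20,"spin":0.05},{"x":5,"y":18,"z":14,"spin":0.05}]}}

```text
time_s: 28.75
position: [0.5065, -0.1008, 0.243]
tcp_rot: [[0.541, 0.005, 0.841], [-0.84, -0.032, 0.541], [0.03, -0.999, -0.013]]
force: [-0.1, 0.4, -5.4]
opening: 0.133
```

```bash
python3 st.py
```

```text
t 28.75 pos [ 506.5 -100.8  243. ] yaw -57.21 y ax [ 0.005  -0.0322 -0.9995] F [-0.1  0.4 -5.4] M [-0.05  0.13 -0.04] op 11.6 q [-22.6  18.5  94.9  -1.7  65.7  35.3]
```

Emit:
{"api": "apply_moves", "payload": {"steps": [{"x":6,"y":18,"z":8,"spin":0.05},{"x":7,"y":20,"z":5,"spin":0.05},{"x":8,"y":21,"z":3,"spin":0.05},{"x":8,"y":21,"z":0,"spin":0.04},{"x":8,"y":21,"z":0,"spin":0.04},{"x":8,"y":20,"z":0,"spin":0.03},{"x":7,"y":17,"z":0,"spin":0.02},{"x":6,"y":13,"z":0,"spin":0.01},{"x":5,"y":9,"z":0,"spin":0},{"x":3,"y":5,"z":0,"spin":0},{"x":0,"y":2,"z":0,"spin":0},{"x":0,"y":0,"z":0,"spin":0}]}}

```text
time_s: 29.95
position: [0.5649, 0.0757, 0.26]
tcp_rot: [[0.769, 0.004, 0.639], [-0.639, -0.031, 0.769], [0.023, -0.999, -0.021]]
force: [0.2, -0.2, -5.5]
opening: 0.141
```

```bash
python3 st.py;  python3 - <<'E'
from hold import *
for n in("side","top"):
    im=imaging.capture(n)[:,:,::-1]; cv2.imwrite(f"pics/{n}15.png",im)
E
```

```text
t 29.95 pos [564.9  75.7 260. ] yaw -39.71 y ax [ 0.0043 -0.0315 -0.9995] F [ 0.2 -0.2 -5.5] M [-0.06  0.09 -0.01] op 12.2 q [-2.6 22.2 85.9 -1.9 71.6 37.8]
[0.6753 0.1018 1.0425] [ 0.5  1.1 -0.1  0.5 -0.3 -0.1 -0.6  0.4 -0.1  0.6 -1.  -0.9  0.2 -0.5
 -0.4 -0.8]
[0.5741 0.2127 1.0365] [-0.   1.   0.2  0.8 -0.8 -0.2 -0.6  0.2]
```

View pics/side15.png

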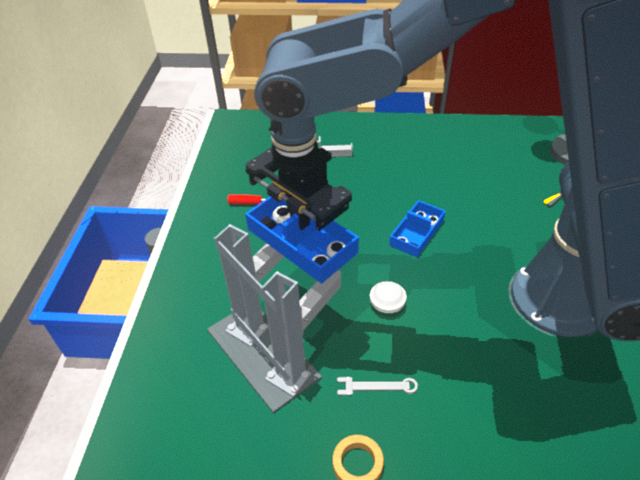

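View pics/top15.png

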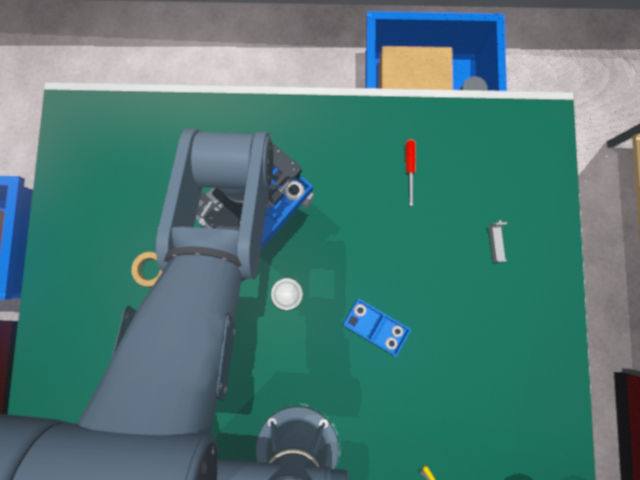

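```bash
cat > tray.py <<'E'
from hold import *
from scipy.spatial.transform import Rotation as Ro
# pick reference
r0=np.array([[0.259,0.0142,0.966],[-0.965,-0.0394,0.259],[0.042,-0.9991,0.003]]); u,_,v=np.linalg.svd(r0); r0=u@v
p0=np.array([.5009,-.1644,.0241])
Rt,tt=pose((.5004,-.1625,.2641)); Rrel=r0.T@Rt; trel=r0.T@(tt-p0)
A=np.load("arms.npy") if True else None
mid=(A[0,:2]+A[1,:2])/2; psi=np.radians(59.75)
def traypose():
    s=read_state(); R=s["tcp_rot"]@Rrel; t=s["position"]+s["tcp_rot"]@trel; return R,t
def report(R=None,t=None):
    if R is None: R,t=traypose()
    x=np.array([np.cos(psi),np.sin(psi)]); y=np.array([-x[1],x[0]]); d=t[:2]-np.array([.5889,.096])
    ya=np.degrees(np.arctan2(R[1,1],R[0,1]))
    print("tray ctr",(t*1000).round(1),"yaw y",ya.round(2),"up",R[:,2].round(4),"rel arms-mid depth,lat mm",(d@x*1000).round(1),(d@y*1000).round(1))
def wiret(c,n,R,t,off,s,col=(0,0,255)):
    for b in TR:
        q=((proj(n,b@R.T+t)-off+.5)*s).astype(int)
        for i in range(8):
            for j in range(i):
                if bin(i^j).count("1")==1: cv2.line(c,tuple(map(int,q[i])),tuple(map(int,q[j])),col,1)
def showt(img,n,roi,s,out,R,t):
    x,y,w,h=roi
    c=np.ascontiguousarray(cv2.resize(img[y:y+h,x:x+w],None,fx=s,fy=s,interpolation=cv2.INTER_CUBIC))
    if R is not None: wiret(c,n,R,t,(x,y),s)
    cv2.imwrite(out,c)
E
python3 - <<'E'
from tray import *
report(); R,t=traypose()
showt(cv2.imread("pics/side15.png"),"side",(210,180,160,120),5,"pics/t3.png",R,t)
E
```

```text
[0.6753 0.1018 1.0425] [ 0.5  1.1 -0.1  0.5 -0.3 -0.1 -0.6  0.4 -0.1  0.6 -1.  -0.9  0.2 -0.5
 -0.4 -0.8]
[0.5741 0.2127 1.0365] [-0.   1.   0.2  0.8 -0.8 -0.2 -0.6  0.2]
tray ctr [562.8  76.4 236. ] yaw y 140.32 up [0.0297 0.0072 0.9995] rel arms-mid depth,lat mm -30.1 12.7
```

View pics/t3.png

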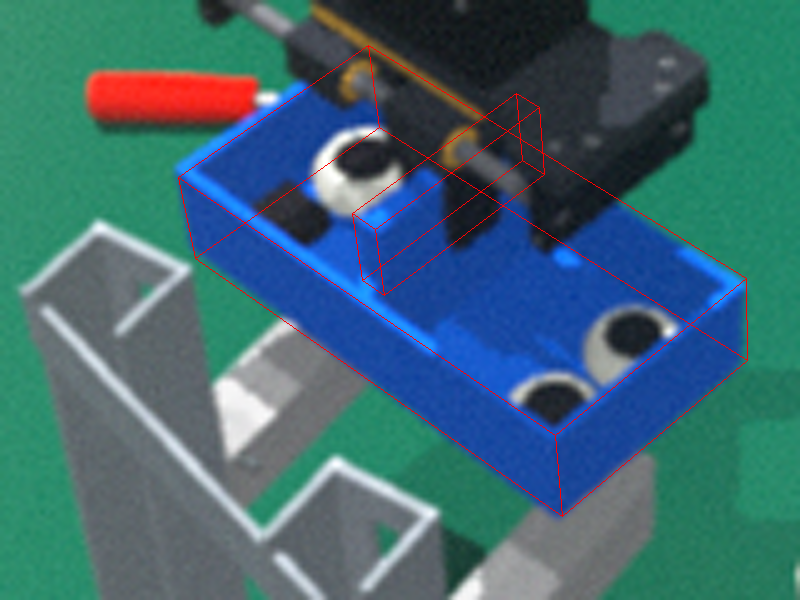

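Emit:
{"api": "apply_moves", "payload": {"steps": [{"x":2,"y":3,"z":0,"spin":0.002},{"x":4,"y":5,"z":0,"spin":0.002},{"x":5,"y":6,"z":0,"spin":0},{"x":3,"y":5,"z":0,"spin":0},{"x":2,"y":3,"z":0,"spin":0},{"x":1,"y":1,"z":0,"spin":0},{"x":0,"y":0,"z":0,"spin":0}]}}

```text
time_s: 30.75
position: [0.5838, 0.0992, 0.2601]
tcp_rot: [[0.77, 0.005, 0.638], [-0.637, -0.032, 0.77], [0.024, -0.999, -0.021]]
force: [-0.2, -0.5, -4.3]
opening: 0.133
```

```bash
python3 -c "
from tray import *
report()" | tail -1; python3 st.py
```

```text
tray ctr [581.6 100.3 236.1] yaw y 140.46 up [0.0293 0.0075 0.9995] rel arms-mid depth,lat mm -0.0 8.5
t 30.75 pos [583.8  99.2 260.1] yaw -39.6 y ax [ 0.0051 -0.0317 -0.9995] F [-0.2 -0.5 -4.3] M [-0.02  0.15  0.  ] op 11.6 q [-0.1 24.1 82.7 -1.9 73.  40. ]
```

Emit:
{"api": "apply_moves", "payload": {"steps": [{"x":0.5,"y":1,"z":-22,"spin":0},{"x":0,"y":0,"z":-10,"spin":0},{"x":0,"y":0,"z":-5,"spin":0},{"x":0,"y":0,"z":-2,"spin":0},{"x":0,"y":0,"z":0,"spin":0}]}}

```text
time_s: 31.25
position: [0.5847, 0.0998, 0.2209]
tcp_rot: [[0.77, 0.006, 0.638], [-0.637, -0.032, 0.77], [0.026, -0.999, -0.021]]
force: [-0.5, -0.2, -4.6]
opening: 0.133
```

```bash
python3 - <<'E' | tail -1
from tray import *
im=imaging.capture("side")[:,:,::-1]; R,t=traypose()
cv2.imwrite("pics/side16.png",im)
showt(im,"side",(210,180,160,120),5,"pics/t4.png",R,t)
im=imaging.capture("top")[:,:,::-1]; showt(im,"top",(165,125,155,120),5,"pics/t4t.png",R,t)
report()
E
python3 st.py
```

```text
tray ctr [582.9 100.9 197.3] yaw y 140.46 up [0.0268 0.0082 0.9996] rel arms-mid depth,lat mm 1.2 7.7
t 31.35 pos [585.   99.9 221.4] yaw -39.6 y ax [ 0.0075 -0.0324 -0.9994] F [ 1.   0.6 -5.5] M [-0.06  0.15 -0.03] op 11.8 q [-0.  26.3 85.4 -2.  67.9 40.3]
```

View pics/t4.png

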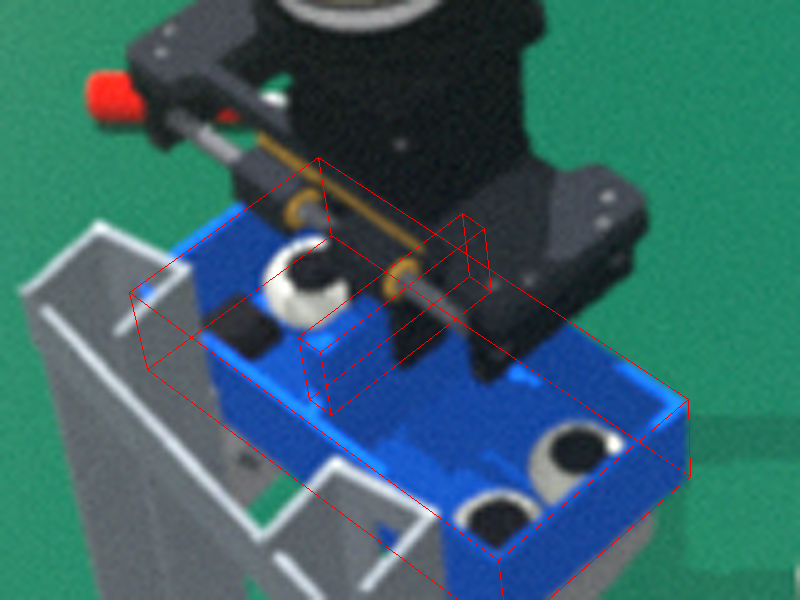

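View pics/t4t.png

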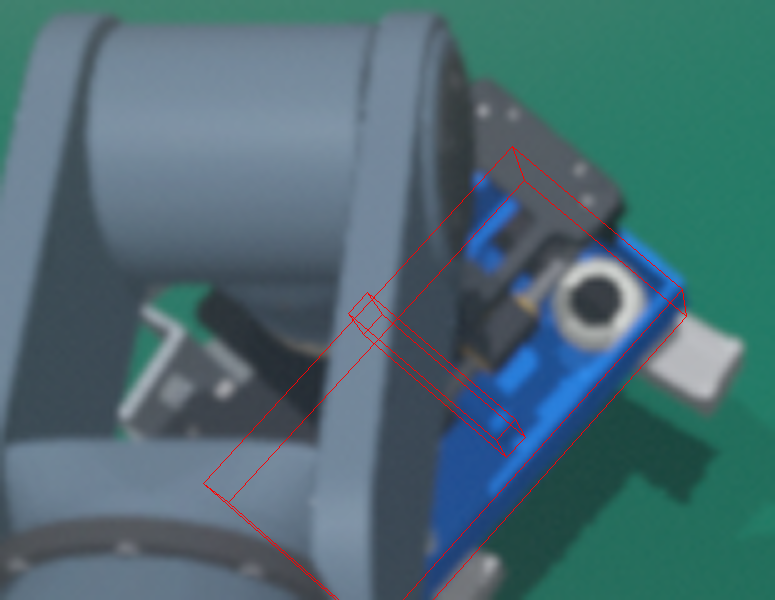

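Emit:
{"api": "apply_moves", "payload": {"steps": [{"x":0,"y":0,"z":-6,"spin":0},{"x":0,"y":0,"z":-6,"spin":0},{"x":0,"y":0,"z":-4,"spin":0},{"x":0,"y":0,"z":-2,"spin":0},{"x":0,"y":0,"z":0,"spin":0}]}}

```text
time_s: 31.85
position: [0.5858, 0.0997, 0.2031]
tcp_rot: [[0.77, 0.01, 0.638], [-0.637, -0.032, 0.77], [0.028, -0.999, -0.019]]
force: [-0.4, -1.2, -4.9]
opening: 0.135
```

```bash
python3 - <<'E' | tail -1
from tray import *
im=imaging.capture("top")[:,:,::-1]; R,t=traypose(); showt(im,"top",(215,135,105,120),6,"pics/t5t.png",None,t)
im=imaging.capture("side")[:,:,::-1]
showt(im,"side",(210,180,160,120),5,"pics/t5.png",None,t)
report()
E
python3 st.py
```

```text
tray ctr [584.  100.8 179.4] yaw y 140.46 up [0.0237 0.0083 0.9997] rel arms-mid depth,lat mm 1.7 6.7
t 31.95 pos [586.   99.7 203.5] yaw -39.61 y ax [ 0.0106 -0.0325 -0.9994] F [ 0.3  0.1 -5. ] M [-0.03  0.09  0.02] op 11.9 q [-0.1 27.5 86.6 -2.  65.4 40.4]
```

View pics/t5.png

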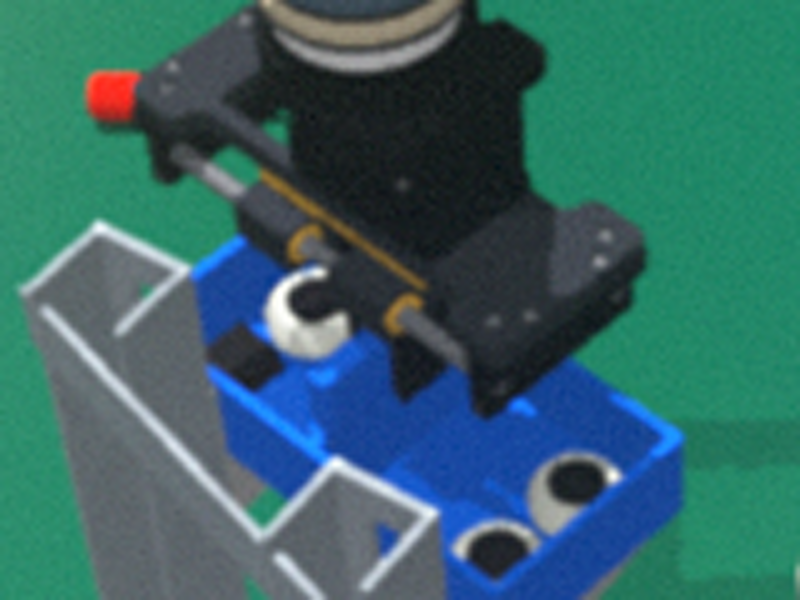

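View pics/t5t.png

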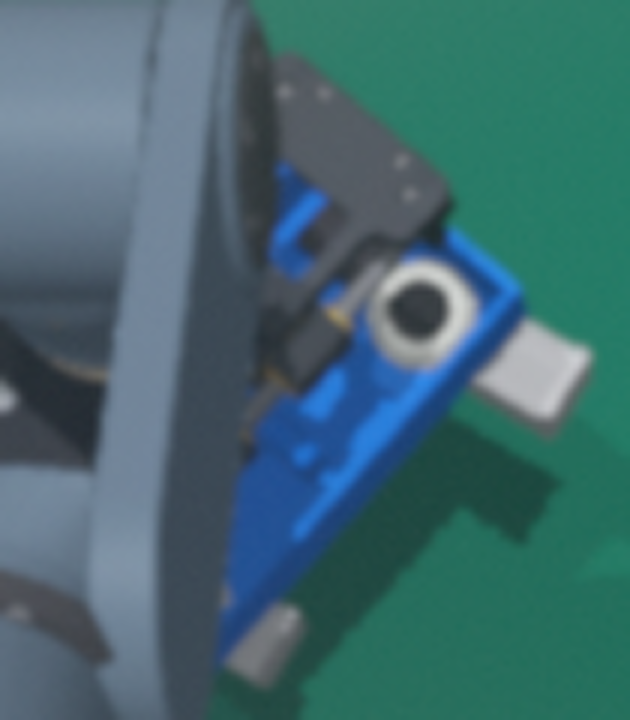

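```bash
python3 - <<'E' | tail -1
from tray import *
im=imaging.capture("top")[:,:,::-1]; R,t=traypose(); x,y,w,h=roi=(215,135,105,120); s=6
c=np.ascontiguousarray(cv2.resize(im[y:y+h,x:x+w],None,fx=s,fy=s,interpolation=cv2.INTER_CUBIC))
wiret(c,"top",R,t,(x,y),s); 
for a in A: wire(c,"top",a,.135,(x,y),s,(0,255,255))
cv2.imwrite("pics/t6t.png",c)
x,y,w,h=roi=(210,180,160,120); s=5; im=imaging.capture("side")[:,:,::-1]
c=np.ascontiguousarray(cv2.resize(im[y:y+h,x:x+w],None,fx=s,fy=s,interpolation=cv2.INTER_CUBIC))
wiret(c,"side",R,t,(x,y),s); 
for a in A: wire(c,"side",a,.135,(x,y),s,(0,255,255))
cv2.imwrite("pics/t6s.png",c)
report()
E
```

```text
tray ctr [584.2 100.8 179.7] yaw y 140.46 up [0.023  0.0083 0.9997] rel arms-mid depth,lat mm 1.8 6.5
```

View pics/t6t.png

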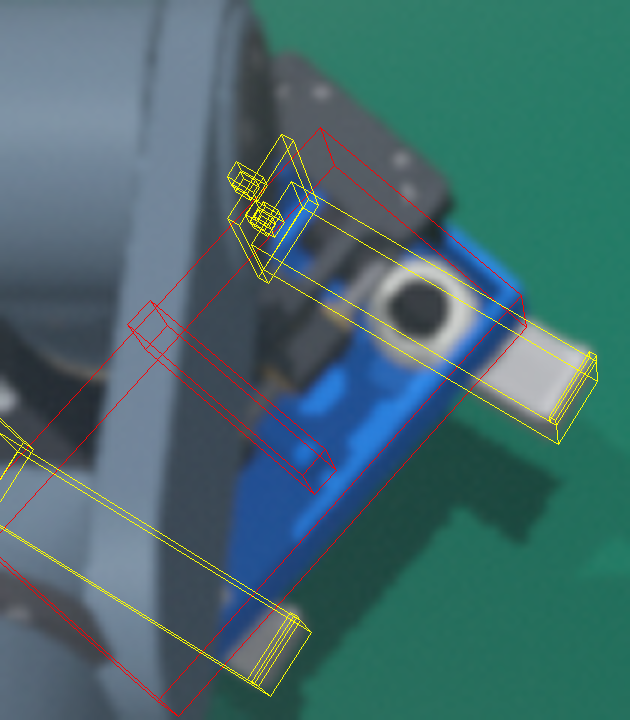

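View pics/t6s.png

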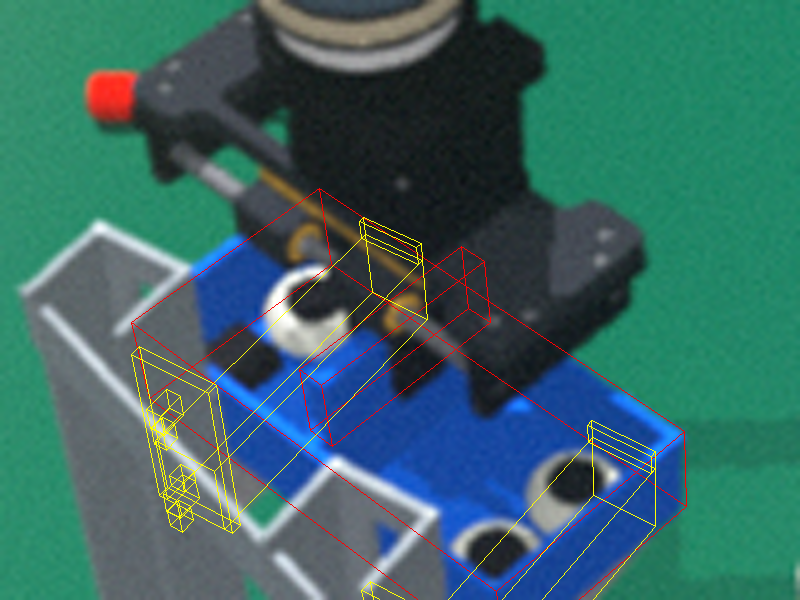

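Emit:
{"api": "apply_moves", "payload": {"steps": [{"x":0,"y":0,"z":-2,"spin":0},{"x":0,"y":0,"z":-2,"spin":0},{"x":0,"y":0,"z":-1,"spin":0},{"x":0,"y":0,"z":0,"spin":0}]}}

```text
time_s: 32.45
position: [0.5864, 0.0995, 0.1989]
tcp_rot: [[0.77, 0.012, 0.638], [-0.637, -0.033, 0.77], [0.03, -0.999, -0.018]]
force: [0.2, -0.3, -5.5]
opening: 0.131
```

```bash
python3 -c "
from tray import *
report()" | tail -1; python3 st.py
```

```text
tray ctr [584.4 100.6 174.9] yaw y 140.45 up [0.0222 0.0087 0.9997] rel arms-mid depth,lat mm 1.7 6.2
t 32.45 pos [586.4  99.5 198.9] yaw -39.62 y ax [ 0.0121 -0.0329 -0.9994] F [ 0.2 -0.3 -5.5] M [-0.05  0.18 -0.02] op 11.4 q [-0.1 27.7 86.9 -2.1 64.7 40.4]
```

Emit:
{"api": "apply_moves", "payload": {"steps": [{"x":0,"y":0,"z":-2,"spin":0},{"x":0,"y":0,"z":-1.5,"spin":0}]}}

```text
time_s: 32.65
position: [0.587, 0.099, 0.1963]
tcp_rot: [[0.77, 0.014, 0.638], [-0.637, -0.034, 0.77], [0.032, -0.999, -0.017]]
force: [-1.3, -3.4, 2.0]
opening: 0.136
```

```bash
python3 -c "
from tray import *
report()" | tail -1; python3 st.py
```

```text
tray ctr [585.  100.  172.2] yaw y 140.45 up [0.0208 0.0097 0.9997] rel arms-mid depth,lat mm 1.5 5.4
t 32.65 pos [587.   99.  196.3] yaw -39.62 y ax [ 0.0135 -0.0339 -0.9993] F [-1.3 -3.4  2. ] M [-0.13  0.59 -0.01] op 11.9 q [-0.1 27.9 87.  -2.2 64.3 40.5]
```

Emit:
{"api": "apply_moves", "payload": {"steps": [{"x":0,"y":0,"z":-1.5,"spin":0},{"x":0,"y":0,"z":-1,"spin":0}]}}

```text
time_s: 32.85
position: [0.5873, 0.0986, 0.1955]
tcp_rot: [[0.769, 0.015, 0.639], [-0.638, -0.034, 0.769], [0.033, -0.999, -0.017]]
force: [-2.5, -2.2, 2.3]
opening: 0.139
```

```bash
python3 -c "
from tray import *
report()" | tail -1; python3 st.py
```

```text
tray ctr [585.3  99.6 171.4] yaw y 140.41 up [0.0197 0.0098 0.9998] rel arms-mid depth,lat mm 1.3 4.9
t 32.85 pos [587.3  98.6 195.5] yaw -39.66 y ax [ 0.0146 -0.034  -0.9993] F [-2.5 -2.2  2.3] M [ 0.17  0.69 -0.02] op 12.1 q [-0.1 28.  87.1 -2.2 64.1 40.5]
```

Emit:
{"api": "apply_moves", "payload": {"steps": [{"x":-0.3,"y":-0.3,"z":-1.5,"spin":0},{"x":0,"y":0,"z":-1,"spin":0},{"x":0,"y":0,"z":0,"spin":0}]}}

```text
time_s: 33.15
position: [0.5876, 0.0983, 0.195]
tcp_rot: [[0.769, 0.017, 0.639], [-0.638, -0.033, 0.769], [0.034, -0.999, -0.015]]
force: [-0.2, -1.6, 1.4]
opening: 0.137
```

```bash
python3 - <<'E' | tail -1
from tray import *
im=imaging.capture("top")[:,:,::-1]; R,t=traypose(); showt(im,"top",(215,135,105,120),6,"pics/t7t.png",None,t)
im=imaging.capture("side")[:,:,::-1]
showt(im,"side",(210,180,160,120),5,"pics/t7.png",None,t)
report()
E
python3 st.py
```

```text
tray ctr [585.6  99.2 170.8] yaw y 140.39 up [0.0176 0.0093 0.9998] rel arms-mid depth,lat mm 1.1 4.5
t 33.25 pos [587.5  98.2 194.9] yaw -39.69 y ax [ 0.0167 -0.0336 -0.9993] F [-2.  -2.1  4.1] M [ 0.27  0.67 -0.03] op 11.9 q [-0.2 28.  87.2 -2.1 63.9 40.5]
```

View pics/t7.png

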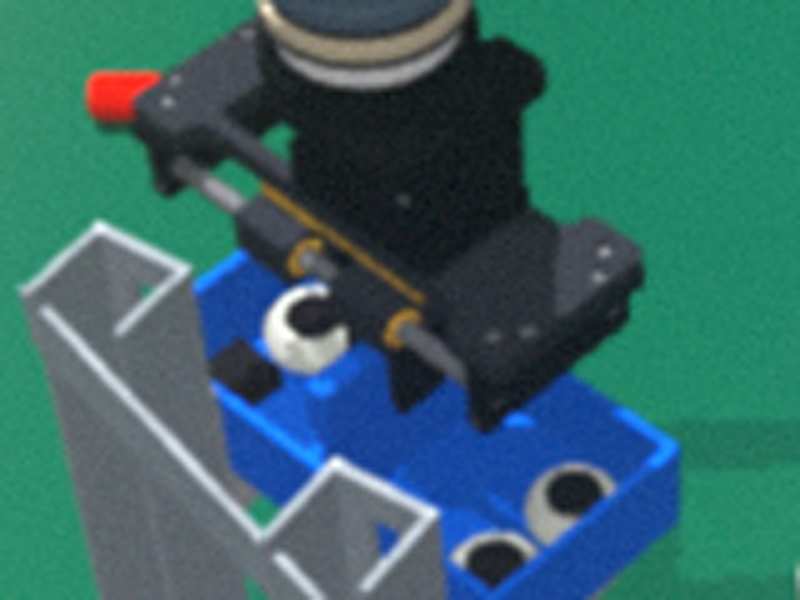

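View pics/t7t.png

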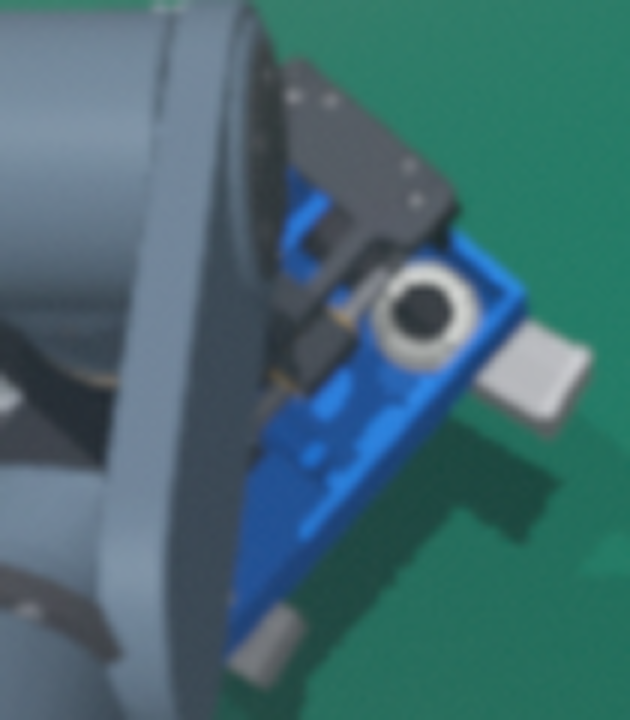

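Emit:
{"api": "apply_moves", "payload": {"steps": [{"x":0,"y":0,"z":3,"spin":0},{"x":0,"y":0,"z":1,"spin":0},{"x":0,"y":0,"z":0,"spin":0.012},{"x":0,"y":0,"z":0,"spin":0}]}}

```text
time_s: 33.65
position: [0.5873, 0.0987, 0.1968]
tcp_rot: [[0.777, 0.016, 0.629], [-0.629, -0.033, 0.777], [0.033, -0.999, -0.016]]
force: [-0.3, -2.1, -0.0]
opening: 0.136
```

```bash
python3 -c "
from tray import *
report()" | tail -1; python3 st.py
```

```text
tray ctr [585.3  99.8 172.7] yaw y 141.11 up [0.0188 0.0093 0.9998] rel arms-mid depth,lat mm 1.4 5.0
t 33.65 pos [587.3  98.7 196.8] yaw -38.97 y ax [ 0.0158 -0.0331 -0.9993] F [-0.3 -2.1 -0. ] M [ 0.02  0.33 -0.24] op 11.9 q [-0.1 27.8 87.1 -2.1 64.2 39.7]
```

Emit:
{"api": "apply_moves", "payload": {"steps": [{"x":0,"y":0,"z":3,"spin":0},{"x":0,"y":0,"z":0,"spin":0}]}}

```text
time_s: 33.85
position: [0.5867, 0.0986, 0.1987]
tcp_rot: [[0.778, 0.014, 0.629], [-0.628, -0.034, 0.778], [0.032, -0.999, -0.017]]
force: [-0.0, -0.7, -5.0]
opening: 0.135
```

```bash
python3 -c "
from tray import *
report()" | tail -1; python3 st.py
```

```text
tray ctr [584.6  99.6 174.6] yaw y 141.15 up [0.0207 0.0097 0.9997] rel arms-mid depth,lat mm 1.0 5.5
t 33.85 pos [586.7  98.6 198.7] yaw -38.92 y ax [ 0.0139 -0.0335 -0.9993] F [-0.  -0.7 -5. ] M [-0.06  0.11 -0.04] op 11.7 q [-0.1 27.7 87.  -2.1 64.5 39.7]
```

Emit:
{"api": "apply_moves", "payload": {"steps": [{"x":0,"y":0,"z":-2,"spin":0},{"x":0,"y":0,"z":-1.5,"spin":0},{"x":0,"y":0,"z":-1.5,"spin":0},{"x":0,"y":0,"z":-1,"spin":0}]}}

```text
time_s: 34.25
position: [0.5875, 0.0975, 0.1949]
tcp_rot: [[0.778, 0.016, 0.629], [-0.628, -0.035, 0.778], [0.035, -0.999, -0.017]]
force: [-2.7, -2.7, 3.1]
opening: 0.136
```

```bash
python3 -c "
from tray import *
report()" | tail -1; python3 st.py
```

```text
tray ctr [585.6  98.4 170.8] yaw y 141.15 up [0.0185 0.0113 0.9998] rel arms-mid depth,lat mm 0.4 4.1
t 34.25 pos [587.5  97.5 194.9] yaw -38.92 y ax [ 0.0161 -0.0351 -0.9993] F [-2.7 -2.7  3.1] M [ 0.14  0.79 -0.05] op 11.9 q [-0.2 28.  87.2 -2.2 63.9 39.7]
```

Emit:
{"api": "apply_moves", "payload": {"steps": [{"x":0,"y":0,"z":0,"spin":0},{"x":0,"y":0,"z":0,"spin":0},{"x":0,"y":0,"z":0,"spin":0},{"x":0,"y":0,"z":0,"spin":0}], "grip": 30}}

```text
time_s: 34.65
position: [0.5897, 0.0987, 0.1954]
tcp_rot: [[0.778, 0.022, 0.628], [-0.627, -0.034, 0.778], [0.038, -0.999, -0.012]]
force: [-0.4, -0.5, -0.2]
opening: 0.33
```

```bash
python3 st.py; python3 - <<'E' | tail -1
from tray import *
im=imaging.capture("side")[:,:,::-1]
showt(im,"side",(210,180,160,120),5,"pics/t8.png",None,None)
E
```

```text
t 34.65 pos [589.7  98.7 195.4] yaw -38.87 y ax [ 0.022  -0.0336 -0.9992] F [-0.4 -0.5 -0.2] M [-0.06  0.08 -0.03] op 28.7 q [-0.1 28.  87.1 -2.1 63.7 39.7]
[0.5741 0.2127 1.0365] [-0.   1.   0.2  0.8 -0.8 -0.2 -0.6  0.2]
```

View pics/t8.png

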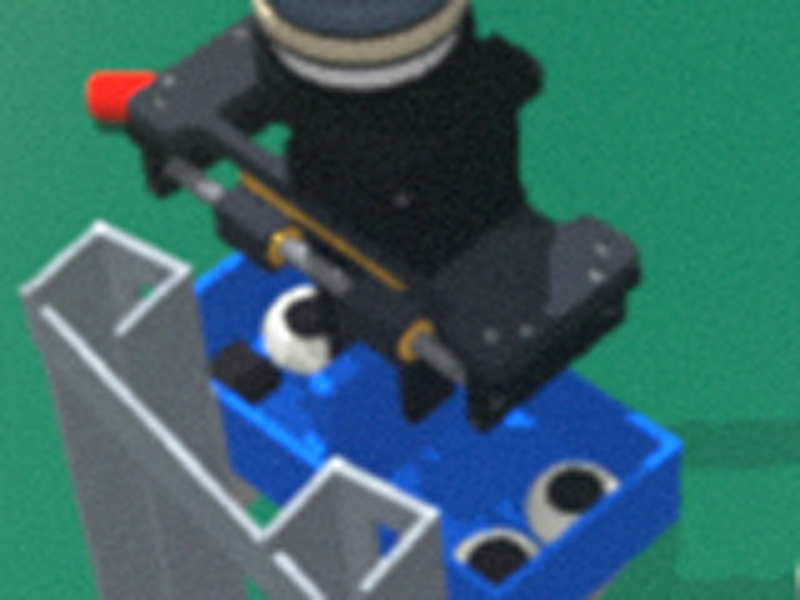

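Released and the tray looks stable. Now I'll retreat straight up, clear of the bar, and then away.

Emit:
{"api": "apply_moves", "payload": {"steps": [{"x":-1,"y":0,"z":5,"spin":0},{"x":0,"y":0,"z":12,"spin":0},{"x":0,"y":0,"z":18,"spin":0},{"x":0,"y":0,"z":22,"spin":0},{"x":0,"y":0,"z":25,"spin":0},{"x":-6,"y":-6,"z":22,"spin":0},{"x":-10,"y":-15,"z":15,"spin":0},{"x":-12,"y":-25,"z":8,"spin":0},{"x":-12,"y":-30,"z":0,"spin":0},{"x":-12,"y":-35,"z":0,"spin":0},{"x":-10,"y":-40,"z":0,"spin":0},{"x":-5,"y":-40,"z":0,"spin":0}]}}

```text
time_s: 35.9
position: [0.5211, -0.0924, 0.3397]
tcp_rot: [[0.785, 0.039, 0.619], [-0.618, -0.034, 0.786], [0.052, -0.999, -0.003]]
force: [0.3, 0.2, -0.3]
opening: 0.341
```

Emit:
{"api": "apply_moves", "payload": {"steps": [{"x":0,"y":-40,"z":0,"spin":0},{"x":0,"y":-40,"z":0,"spin":0},{"x":0,"y":-30,"z":0,"spin":0},{"x":0,"y":-20,"z":0,"spin":0},{"x":0,"y":-8,"z":0,"spin":0},{"x":0,"y":0,"z":0,"spin":0}]}}

```text
time_s: 36.5
position: [0.5196, -0.2414, 0.3472]
tcp_rot: [[0.78, 0.048, 0.624], [-0.623, -0.041, 0.781], [0.063, -0.998, -0.002]]
force: [0.7, 0.3, 0.3]
opening: 0.345
```

```bash
python3 st.py; cat > final.py <<'E'
from tray import *
im={}
for n in("side","top"):
    im[n]=np.ascontiguousarray(imaging.capture(n)[:,:,::-1]); cv2.imwrite(f"pics/{n}F.png",im[n])
th=np.radians(141.15-90)
# free pose fit x,y,z,yaw,tiltx,tilty on silhouettes
rois={"side":(225,195,130,105),"top":(170,140,150,115)}; lohi={"side":(.8,2.1),"top":(.87,1.6)}
Am={}
for n,roi in rois.items():
    a=alpha(n,im[n],roi,"b"); lo,hi=lohi[n]; a=np.clip((a-lo)/(hi-lo),0,1); Am[n]=a
cv2.imwrite("pics/Fa.png",np.hstack([cv2.resize((Am["side"]*255).astype(np.uint8),(520,420)),cv2.resize((Am["top"]*255).astype(np.uint8),(548,420))])[:, :1068:2][::1])
for n,roi,s in(("side",(200,180,160,120),5),("top",(165,125,155,120),5)):
    x,y,w,h=roi; c=np.ascontiguousarray(cv2.resize(im[n][y:y+h,x:x+w],None,fx=s,fy=s,interpolation=cv2.INTER_CUBIC)); cv2.imwrite(f"pics/F0{n}.png",c)
    R,t=pose((.5856,.0984,th),.171); wiret(c,n,R,t,(x,y),s)
    cv2.imwrite(f"pics/F{n}.png",c)
E
python3 final.py
```

```text
t 36.5 pos [ 519.6 -241.4  347.2] yaw -38.63 y ax [ 0.0476 -0.0412 -0.998 ] F [0.7 0.3 0.3] M [-0.05  0.12  0.07] op 30.0 q [-35.9  16.6  80.6  -0.3  79.2   2.8]
[0.6753 0.1018 1.0425] [ 0.5  1.1 -0.1  0.5 -0.3 -0.1 -0.6  0.4 -0.1  0.6 -1.  -0.9  0.2 -0.5
 -0.4 -0.8]
[0.5741 0.2127 1.0365] [-0.   1.   0.2  0.8 -0.8 -0.2 -0.6  0.2]
```

View pics/Fside.png

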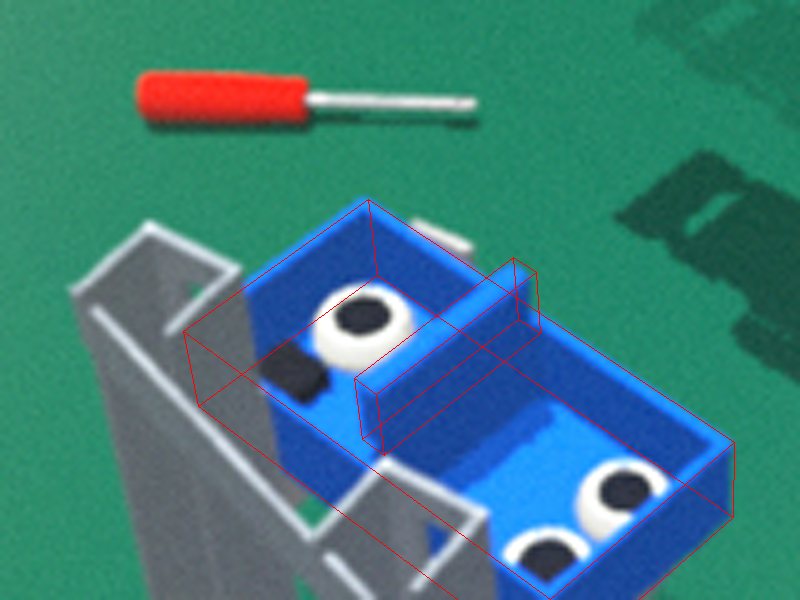

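View pics/Ftop.png

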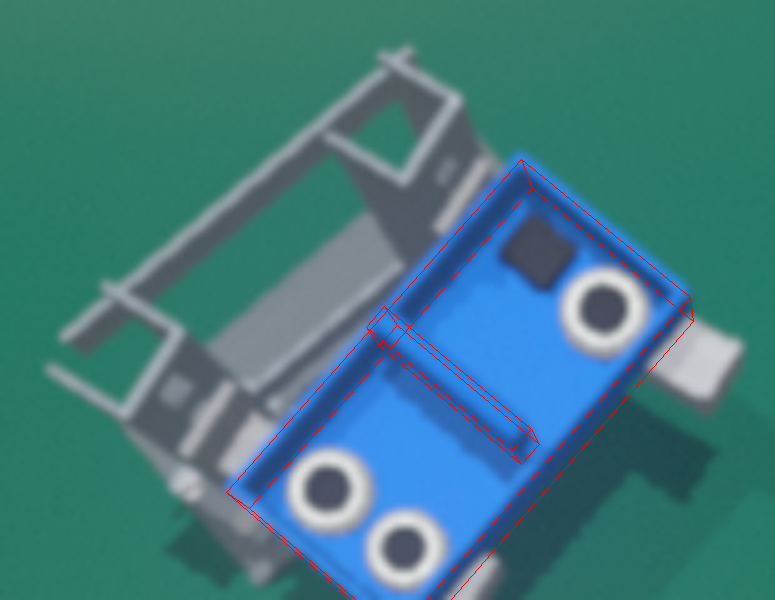

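View pics/F0top.png

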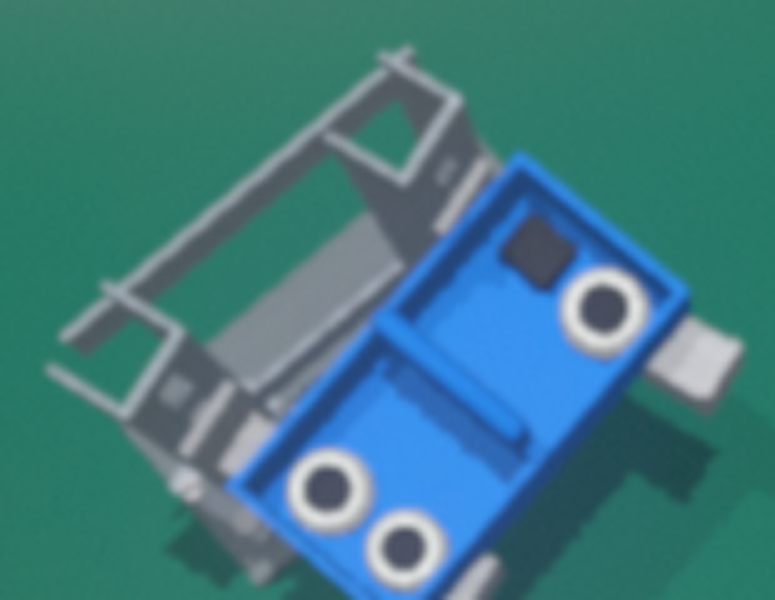

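```bash
python3 - <<'E'
from tray import *
im={n:cv2.imread(f"pics/{n}F.png") for n in("side","top")}
rois={"top":(205,145,110,115)}; lohi={"top":(.87,1.6)}
n="top";x,y,w,h=rois[n]
a=np.clip((alpha(n,im[n],rois[n],"b")-.87)/.73,0,1)
f=np.zeros(a.shape,np.uint8); cs,_=cv2.findContours((a>.5).astype(np.uint8),0,1); c=max(cs,key=cv2.contourArea); cv2.drawContours(f,[cv2.convexHull(c)],-1,1,-1)
a=np.maximum(a,cv2.erode(f,np.ones((5,5))))*cv2.dilate(f,np.ones((5,5)))
for z in(.169,.171,.175):
    cost=lambda q:((render(n,TR,*pose((q[0]/1000,q[1]/1000,q[2]/100),z),rois[n])-a)**2).sum()
    q0=np.array([585.6,98.4,np.radians(51.15)*100])
    r=minimize(cost,q0,method="Nelder-Mead",options=dict(initial_simplex=q0+np.array([[0,0,0],[5,0,0],[0,5,0],[0,0,4]]),xatol=.05,fatol=.01))
    print(z,r.x.round(2),np.degrees(r.x[2]/100)+90,round(r.fun,1))
im={k:v for k,v in im.items()}
# relative line directions: arm edges top image used/bare before(tray absent)
E
python3 - <<'E'
import sys; sys.path.insert(0,'.')
from h import *
s=read_state(); print(s["time_s"])
for n in("top",):
    imaging.capture(n)
    for k in("screwdriver","tape_roll","lens_unit","wrench"):
        d=spotter.cut_out(k,n); print(k,[(round(e["score"],2),e["rect"]) for e in d[:1]])
E
```

```text
[0.6753 0.1018 1.0425] [ 0.5  1.1 -0.1  0.5 -0.3 -0.1 -0.6  0.4 -0.1  0.6 -1.  -0.9  0.2 -0.5
 -0.4 -0.8]
[0.5741 0.2127 1.0365] [-0.   1.   0.2  0.8 -0.8 -0.2 -0.6  0.2]
0.169 [589.21 100.14  90.32] 141.75161544138788 134.5
0.171 [588.78  99.81  90.2 ] 141.68186716928614 124.3
0.175 [587.76  99.25  89.99] 141.56127846135834 107.2
36.6
screwdriver [(0.55, [403.1, 137.5, 13.5, 66.9])]
tape_roll [(0.62, [133.7, 253.8, 35.6, 34.5])]
lens_unit [(0.86, [268.8, 281.6, 33.8, 29.2])]
wrench [(0.83, [201.1, 257.2, 14.4, 55.5])]
```

```bash
python3 -c "
from rig import job
print(job.hand_in())"
```

```text
the job is handed in; nothing more can be done
None
```

I hooked the loose bracket into the bare upright and set the blue tray across the two brackets, then handed the job in at about 37 s. No verdict was reported, and some of the final tolerances are tight.

**What the last checks showed**
- **Bracket:** after about 13–14 mm of downward travel it came to a hard stop at 15–17 N. In both views it matches a model of it in the home position to within about 1 px, and it looks the same as the mounted one. I could not see the catch itself. I only inferred that it snapped out from the travel and the stop.
- **Tray:** it came down at the same height both times I lowered it, and I released it with no visible drop. It sits at about 171 mm and looks flat in both views, between the end plates and tips.
- **Other things:** in the last top picture the tape roll, lens unit and wrench were where they started. The screwdriver appears shifted 1–2 px, about 3 mm at most and probably noise.

**What disagreed or stayed uncertain**
- **Uprights:** in the images they stand about 17° turned against their own row, so the two brackets are about 44 mm apart in depth. A tray square to the faces would not fit between plates and tips.
- **Tray angle:** I turned it about 8.5° off the face axes, which is also about 8.5–9° off the row line. The limit of 0.17 rad is 9.7°.
- **Tray position:** it is within about 5 mm of the arm midpoint by the arm's pose, and the clearances to the used end plate and the bare tip are about 1–2 mm by calculation. The top-camera fit puts it about 3 mm further in.
- **Gripper height:** the fingertips stood about 30 mm higher than the reported TCP suggests. My first close on the bracket missed over its top because of this, and I then calibrated the height by camera.

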